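Load the V-block drilling carrier with wheel blanks

TASK

Get the toy-wheel blanks ready for drilling: clear the steel setting block off the sliding carrier into its open wooden box, stand every round blank on the carrier, one per V, with the carrier at its loading station, and push each one home so that it sits centred against both faces of its V. When all are seated, push the carrier gently along its rail until it clicks into the drilling station, with the blanks still home in their Vs. The box must end up with the setting block inside and its lid tipped over and fallen shut; do not knock over or shove away the paints and other things on the bench.

Things in the scene. Friction and masses are not known exactly. Their poses are not given: they have to be found in the camera images.
- rail: fixed slide rail: wooden base 150 x 400 x 10 mm with two aluminium rails; y is the slide direction, x points away from the robot (turned up to 0.08 rad). Origin on the bench, below the middle V's seat point when the carrier is at the loading station. A small green drill unit, 175 mm high, stands behind the rail on the drilling station's side, x 105 to 205 mm, y 145 to 235 mm
- carrier (a joint): travel of the wooden carrier along the rail's +y, m: 0 = loading station (where it starts), 0.12 = drilling station, 0.15 = end stop. A spring plunger clicks in at both stations, with about 1 mm of play; leaving or entering a station takes about 3 to 5 N, sliding between them 1 to 2 N. The catch starts about 10 mm before the station; pushed 10 mm past, it comes out again
- bay1 (a point): seat of V bay 1: where the centre of a seated blank's underside lies. Axes as the rail's: +x points into the V. The two upright polished aluminium faces, 45 degrees either side of x, 28 mm high, meet 28 mm beyond it; the mouth, 54 mm wide, is level with it. Bays are 75 mm apart; this is the one at -y.
- bay2 (a point): seat of V bay 2: where the centre of a seated blank's underside lies. Axes as the rail's: +x points into the V. The two upright polished aluminium faces, 45 degrees either side of x, 28 mm high, meet 28 mm beyond it; the mouth, 54 mm wide, is level with it. The middle one. Deck: 34 mm above the bench, x -88 to 60, y -115 to 115 mm from here, front and end lips 6 mm high.
- bay3 (a point): seat of V bay 3: where the centre of a seated blank's underside lies. Axes as the rail's: +x points into the V. The two upright polished aluminium faces, 45 degrees either side of x, 28 mm high, meet 28 mm beyond it; the mouth, 54 mm wide, is level with it. The one at +y.
- push_board (a point): middle of the outer (-y) face of the upright board at the carrier's -y end, 30 mm above the deck (64 mm above the bench): the place to push the carrier towards +y. The board is 52 mm long in x, 9 mm thick and its top is 49 mm above the deck; a like board stands at the +y end
- blank1: round, smoothly sanded beech wheel blank, a disc 40 mm in diameter and 30 mm high, about 35 g; origin at the centre of its underside, z up along its axis. Two or three such blanks are present, standing on end on the bench in front of the rail (towards the robot); an absent one reads None from the start
- blank2: round, smoothly sanded beech wheel blank, a disc 40 mm in diameter and 30 mm high, about 35 g; origin at the centre of its underside, z up along its axis. Two or three such blanks are present, standing on end on the bench in front of the rail (towards the robot); an absent one reads None from the start
- blank3: round, smoothly sanded beech wheel blank, a disc 40 mm in diameter and 30 mm high, about 35 g; origin at the centre of its underside, z up along its axis. Two or three such blanks are present, standing on end on the bench in front of the rail (towards the robot); an absent one reads None from the start
- gauge: setting block: plain steel bar 50 x 28 x 28 mm, 220 g, long along its x, origin at the centre of its underside; lies at first on the carrier's deck in front of the Vs. It belongs in the box
- box: fixed open wooden box, 120 (x) x 160 (y) x 55 mm high, walls and floor 6 mm; origin at the centre of its underside; its hinge runs along the top of the wall at +x
- lid (a joint): angle of the box's lid, rad: 0 = shut, 1.57 = upright, 1.9 = leaning back against its stop (about where it starts). Loosely hinged: below about 1.5 it falls shut by itself
- lid_hinge (a point): middle of the lid's hinge line, 55 mm above the bench, 60 mm along the box's +x from its centre
- lid_edge (a point): middle of the lid's free edge, 124 mm from the hinge; the lid is a plain wooden board 124 x 160 x 8 mm, 180 g. Open, its outer face looks away from the box (the box's +x side)
- paint1: bystander: red paint bottle, 52 mm in diameter, 140 mm high, origin at its foot
- paint2: bystander: orange paint bottle, 52 mm in diameter, 140 mm high, origin at its foot
- palette: bystander: white plastic plate, 110 mm in diameter, 16 mm high
- brushpot: bystander: open glass pot, 70 mm in diameter, 90 mm high
- toycar: bystander: red toy car 110 x 56 x 53 mm
- offcut: bystander: wooden offcut 90 x 50 x 35 mm

How it is judged:
By the outcome, as a careful person would: the job done as asked, in the order asked, and still so for the second after the job is handed in, with the robot touching nothing.
Of blank1, blank2, blank3 only 2 to 3 are there at a start; the rules pass over those that are not, and their reading is None.
At some moment in a run one of blank1, blank2, blank3 may be knocked a few centimetres aside while the robot is not near it.
It also fails if it takes over 210 s, if anything falls off the work surface, if the arm or the gripper's body presses on something with over 40 N, if the wrist force passes 120 N, or if a joint passes its speed limit or range.

ROBOT

A 7-joint arm with a two-finger parallel gripper is mounted at the origin on the work surface. World frame = base frame: x ahead of the robot, y to its left, z up, the work surface at z = 0. Lengths are in mm, angles in rad, forces in N, time in s.
With the tool pointing down it reaches from about 400 to 850 mm from the base axis. Payload 4.5 kg.
Tool frame: the origin (TCP) lies at the very end of the fingers, on their centre line; the grasp point (between the pads) lies 19 mm behind it; z points along the fingers, y is the line along which they close (so a half turn about z gives the same grasp; the last joint's range is limited). The gripper opens to 85 mm and grips with 20 to 120 N. Pads are 22 mm wide; open, the fingers measure 114 mm over their backs; the gripper's body (76 mm by 85 mm) begins 54 mm behind the grasp point. The pads swing forward as they close: fully open they stand 13 mm farther back than shut.
Start: joints at [-1.21, 0.689, -0.195, 1.565, 0.157, 0.902, -0.215], TCP at [200.615, 591.953, 231.317] pointing down, gripper open.
Joint ranges: [-3.01, 3.01], [-0.46, 2.08], [-1.47, 1.51], [0.13, 2.56], [-1, 4.14], [0.04, 2.09], [-2.66, 2.66]. Speed limits (rad/s): [2.57, 2.57, 3.14, 3.14, 3.14, 3.14, 3.14].

INTERFACE

Orientations are given as a unit quaternion [x, y, z, w].
In Python, from bench import robot gives the robot as it stands. The module is installed in compiled form; this text tells all that it offers.
- The arm moves only by the shell command python3 -m pendant 'ROWS'. ROWS is JSON, a list of rows, each an object with "slide": the shift along the world's x, y, z each as a share of 0.03 m, from -1 to 1, a list of three; "rot": the turn, a rotation vector about the world's x, y, z each as a share of 0.1 rad, from -1 to 1, a list of three; "claw": the closure, from -1 (fully open) to 1 (shut). In form: [{"slide": [dx, dy, dz], "rot": [rx, ry, rz], "claw": claw}, ...]. A call has 1 to 12 rows; each row shifts and turns the commanded pose from where the row before left it; what a row does not reach is not made up. A row lasts 1/12 s, in which the tool goes at most 41.7 mm and 7.16 degrees, less where a joint would pass 70% of its speed; a pose out of reach is approached as far as the arm can. A call with a number of a shift or a turn outside -1 to 1 is refused whole. A call with a gripper value outside its range is refused whole. The fingers move at their own pace and stop on an object; the grip force is fixed at half the most. Time passes only in rows, so rows that do not move let the fingers close. It gives the time, the measured TCP pose, the force, the opening and the grip force at its end, in the units of the state.
- robot.get_state(): the state, without advancing time (a new reading comes with each control period).
- robot.camera(name): name is "side" or "top" or "wrist"; returns a dict with "img" (420x560x3 uint8, red, green, blue), "z_map" (420x560 float32, mm along the optical axis (not along the pixel's ray), 0 where there is no reading), "fx", "fy", "cx", "cy" (pixels), "xyz" and "orientation" of the camera in the world. Camera axes: x right, y up, looking along -z (the intrinsics and any distortion apply to the point x, -y, -z); pixel columns grow to the right and rows downward; lengths in mm; the calibration is good to about 2 mm. A picture is of the moment at which its call begins.
- robot.finish_job(): hands the job in; it is judged then, once.
Trained networks look in a picture, given as the dict that the camera call returned (one of the last four; its "shot" number tells which), for a name from the list of things; names that differ only in an ending like _2 or _b are one class to them, and where a whole thing is asked for, a point or a joint stands for the part that bears it (a point fixed in the world has none). Each returns a list of dicts, best first, with "confidence" (0 to 1); they miss things now and then, are a little off and sometimes report something else, mostly with a low value. They report only what shows in the picture. A call takes as long as a camera call.
- robot.look_for(target, picture): "position" ([x, y, z] in mm, in the coordinates of the camera as it stood for that picture, good to about 4 mm: the middle of the surface that is visible of it).
- robot.silhouettes(target, picture): "mask" (420x560 bool, what is visible of it).
- robot.spot_point(target, picture): "position" ([x, y, z] in mm, in the coordinates of the camera as it stood for that picture, good to about 4 mm: a listed point, or the origin of a listed thing).
The state is a dict: "clock": time; "joint_positions": joint angles; "qvel": joint speeds; "effort": joint torques, N m; "ee_pos": TCP position; "eef_rot": TCP orientation; "wrist_force": force on the tool from outside, world axes, zero at the start; "torque": the same for the moment, N m; "width": opening from 0.0 (shut) to 1.0 (fully open); "gripper_force": force on a finger pad.
Only numpy, scipy, OpenCV 4.12 (cv2) and the standard library are available. Lean on these libraries where they do the work, as an engineer would, in place of code of your own. Each camera call takes 0.05 s, during which the arm holds its last target. There are 200 camera calls.

## Working session

There is one attempt and no reset: what is moved stays moved. The work goes in short steps, Python scripts to look and compute and a shell command to move; the robot and the scene stay as the last step left them, time stands still between calls to the robot, and variables do not carry over. Pictures are saved under pics/ and viewed, at most 14 in all, crops included, and the job is handed in when it is done.

```bash
mkdir -p pics
cat > h.py <<'E'
import numpy as np, cv2
from scipy.spatial.transform import Rotation as R
from bench import robot
def world(cam,p): return R.from_quat(cam["orientation"]).apply(p)+np.array(cam["xyz"])
def cloud(c):
    z=c["z_map"]; v,u=np.mgrid[0:420,0:560]
    P=np.stack([(u-c["cx"])/c["fx"]*z,-(v-c["cy"])/c["fy"]*z,-z],-1)
    W=world(c,P.reshape(-1,3)).reshape(420,560,3); W[z==0]=np.nan; return W
def save(c,n): cv2.imwrite(f"pics/{n}.png",c["img"][:,:,::-1])
def where(c,names,f="spot_point"):
    for n in names:
        r=getattr(robot,f)(n,c)
        print(n,[(np.round(world(c,d["position"])).tolist(),round(d["confidence"],2)) for d in r[:4]])
E
python3 - <<'E'
from h import *
for n in ("top","side"):
    c=robot.camera(n); save(c,n+"0"); print(n,c["xyz"],c["orientation"],c["fx"],{k:v for k,v in c.items() if k not in("img","z_map")})
    where(c,["rail","bay1","bay2","bay3","push_board","blank1","gauge","box","lid_edge","lid_hinge","paint1","paint2","palette","brushpot","toycar","offcut"])
    np.save(n+"0.npy",cloud(c))
print(robot.get_state())
E
```

```text
top [ 3.98993540e+02 -1.44978475e+00  1.49680076e+03] [-0.03227002  0.01934294  0.70898046 -0.70422383] 537.6175587195647 {'fx': 537.6175587195647, 'fy': 537.6175587195647, 'cx': 284.64323345370474, 'cy': 218.02750245061918, 'xyz': array([ 3.98993540e+02, -1.44978475e+00,  1.49680076e+03]), 'orientation': array([-0.03227002,  0.01934294,  0.70898046, -0.70422383]), 'shot': 1}
rail [([642.0, -71.0, -1.0], 0.7)]
bay1 [([649.0, -70.0, 32.0], 0.91), ([644.0, 5.0, 35.0], 0.86), ([644.0, -141.0, 34.0], 0.62)]
bay2 [([649.0, -70.0, 32.0], 0.91), ([644.0, 5.0, 35.0], 0.86), ([644.0, -141.0, 34.0], 0.62)]
bay3 [([649.0, -70.0, 32.0], 0.91), ([644.0, 5.0, 35.0], 0.86), ([644.0, -141.0, 34.0], 0.62)]
push_board [([671.0, -183.0, 64.0], 0.87), ([698.0, 239.0, -4.0], 0.57), ([481.0, 102.0, -1.0], 0.34), ([483.0, -69.0, 2.0], 0.18)]
blank1 [([479.0, 100.0, -0.0], 0.65), ([476.0, -71.0, -0.0], 0.52), ([484.0, -286.0, 0.0], 0.44)]
gauge [([594.0, -56.0, 30.0], 0.79)]
box [([487.0, 315.0, -0.0], 0.71), ([645.0, 8.0, 35.0], 0.45)]
lid_edge [([535.0, 412.0, 172.0], 0.65)]
lid_hinge [([511.0, 369.0, 53.
[... 1876 characters left out ...]
1019556,  0.68911679, -0.19460976,  1.56529377,  0.15735262,
        0.90251926, -0.21509963]), 'qvel': array([-9.41536113e-04, -1.48047813e-03, -7.67874861e-05, -1.46787836e-03,
        1.08575683e-03, -3.55698662e-04, -7.27797413e-04]), 'effort': array([ 5.39739176e-04, -5.39549983e+01, -1.26667410e+00, -1.58874393e+01,
        9.98277334e-03,  1.53056870e-03, -6.63443359e-06]), 'ee_pos': array([200.62547236, 591.94690941, 231.30815642]), 'eef_rot': array([1.62643593e-01, 9.86684884e-01, 2.51753355e-05, 1.70085238e-05]), 'wrist_force': array([-0.4676833 , -0.49177774,  0.16299573]), 'torque': array([ 0.03783073,  0.00998086, -0.02094768]), 'gripper_force': 0.0, 'width': 0.9967546985841558}
```

View pics/top0.png

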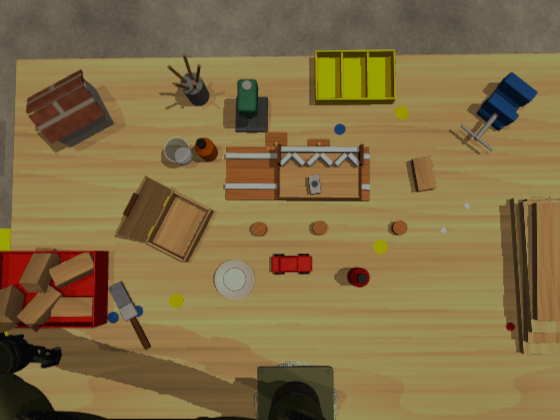

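View pics/side0.png

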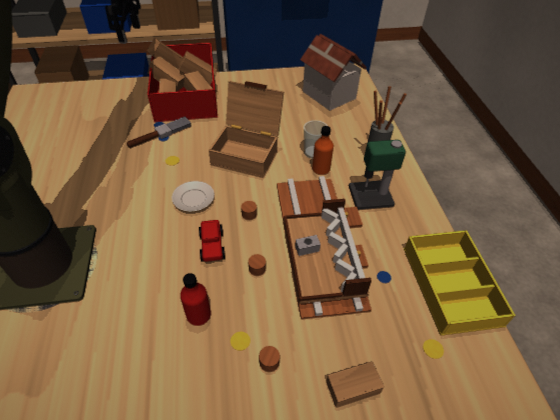

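Run:
```python
from h import *
T=np.load("top0.npy")
def sel(x0,x1,y0,y1,z0,z1):
    m=(T[...,0]>x0)&(T[...,0]<x1)&(T[...,1]>y0)&(T[...,1]<y1)&(T[...,2]>z0)&(T[...,2]<z1)
    return T[m]
for n,x,y in (("b",479,98),("b",476,-71),("b",482,-286)):
    q=sel(x-35,x+35,y-35,y+35,24,40)
    print(n,len(q),q.mean(0).round(1),((q.min(0)+q.max(0))/2).round(1),np.ptp(q,axis=0).round(1))
q=sel(560,630,-110,0,52,75); print("gauge",q.mean(0).round(1),cv2.minAreaRect(q[:,:2].astype(np.float32)))
q=sel(380,600,200,480,46,62); print("box rim",cv2.minAreaRect(q[:,:2].astype(np.float32)))
q=sel(500,620,300,480,70,200); print("lid",q.max(0),q.min(0))
q=sel(600,740,-220,80,75,95); 
for s in (q[q[:,1]<-100],q[q[:,1]>-20]): print("board",len(s), cv2.minAreaRect(s[:,:2].astype(np.float32)) if len(s) else 0)
q=sel(600,740,-160,30,56,70); print("Vtop",cv2.minAreaRect(q[:,:2].astype(np.float32)))
q=sel(600,900,-20,260,165,185); print("drill",cv2.minAreaRect(q[:,:2].astype(np.float32)) if len(q) else 0)
c=robot.camera("top")
for n in("gauge","box","rail","lid"):
    r=robot.silhouettes(n,c)
    if r:
        m=r[0]["mask"];q=cloud(c)[m];q=q[~np.isnan(q[:,0])]
        print(n,r[0]["confidence"],np.percentile(q,[2,98],axis=0).round(),cv2.minAreaRect(q[:,:2].astype(np.float32)))
```

```text
b 153 [477.2  96.7  29.2] [477.   97.   31.9] [38.4 36.  15.8]
b 159 [478.6 -70.1  29.5] [478.6 -70.   30.9] [38.2 35.8 13.7]
b 159 [ 478.2 -287.7   29.3] [ 478.2 -286.9   30.9] [35.8 37.5 13.6]
gauge [594.5 -54.7  61.3] ((594.7225341796875, -54.745784759521484), (50.13801956176758, 27.84718132019043), 7.220279693603516)
box rim ((485.6732482910156, 316.0061340332031), (127.14828491210938, 159.1046600341797), 63.17091751098633)
lid [605.34788764 425.87440577 185.32932167] [500.0548015  336.61629223  70.27948309]
board 77 ((671.0556640625, -180.88491821289062), (51.37114715576172, 10.340191841125488), 0.983798086643219)
board 63 ((675.5460205078125, 39.61222457885742), (8.153114318847656, 52.997589111328125), 89.4576416015625)
Vtop ((648.35009765625, -65.83301544189453), (187.96194458007812, 96.87569427490234), 89.60523223876953)
drill ((815.143798828125, 170.58554077148438), (164.4827880859375, 85.43968200683594), 81.27616882324219)
gauge 0.73 [[ 323. -189.   31.]
 [ 368. -144.  143.]] ((345.0400390625, -167.57406616210938), (49.46243667602539, 48.266876220703125), 44.31349182128906)
box 0.81 [[410. 245.  -0.]
 [585. 426. 177.]] ((500.71746826171875, 362.10076904296875), (225.86537170410156, 176.84872436523438), 64.11569213867188)
rail 0.64 [[ 559. -198.    4.]
 [ 831.  178.  171.]] ((706.95263671875, -10.725830078125), (399.3065185546875, 301.33282470703125), 88.9295425415039)
lid 0.97 [[452. 341.  54.]
 [594. 434. 181.]] ((531.421630859375, 415.1951904296875), (115.43289184570312, 175.12149047851562), 62.656578063964844)
```

The top view shows the box at about (185,225) with its lid leaning back, three blanks at (259,229), (319,228) and (399,228), and the gauge on the carrier deck at (314,184). The side view agrees. The drill and bottles are clear of the working area. I'll move over the gauge.

```bash
python3 -m pendant '[{"slide":[0.6,-0.98,-0.12],"rot":[0,0,0.205],"claw":-1},{"slide":[0.6,-0.98,-0.12],"rot":[0,0,0.205],"claw":-1},{"slide":[0.6,-0.98,-0.12],"rot":[0,0,0.205],"claw":-1},{"slide":[0.6,-0.98,-0.12],"rot":[0,0,0.205],"claw":-1},{"slide":[0.6,-0.98,-0.12],"rot":[0,0,0.205],"claw":-1},{"slide":[0.6,-0.98,-0.12],"rot":[0,0,0.205],"claw":-1},{"slide":[0.6,-0.98,-0.12],"rot":[0,0,0.205],"claw":-1},{"slide":[0.6,-0.98,-0.12],"rot":[0,0,0.205],"claw":-1},{"slide":[0.6,-0.98,-0.12],"rot":[0,0,0.205],"claw":-1},{"slide":[0.6,-0.98,-0.12],"rot":[0,0,0.205],"claw":-1},{"slide":[0.6,-0.98,-0.12],"rot":[0,0,0.205],"claw":-1},{"slide":[0.6,-0.98,-0.12],"rot":[0,0,0.205],"claw":-1}]'
python3 -m pendant '[{"slide":[0.6,-0.98,-0.12],"rot":[0,0,0.205],"claw":-1},{"slide":[0.6,-0.98,-0.12],"rot":[0,0,0.205],"claw":-1},{"slide":[0.6,-0.98,-0.12],"rot":[0,0,0.205],"claw":-1},{"slide":[0.6,-0.98,-0.12],"rot":[0,0,0.205],"claw":-1},{"slide":[0.6,-0.98,-0.12],"rot":[0,0,0.205],"claw":-1},{"slide":[0.6,-0.98,-0.12],"rot":[0,0,0.205],"claw":-1},{"slide":[0.6,-0.98,-0.12],"rot":[0,0,0.205],"claw":-1},{"slide":[0.6,-0.98,-0.12],"rot":[0,0,0.205],"claw":-1},{"slide":[0.6,-0.98,-0.12],"rot":[0,0,0.205],"claw":-1},{"slide":[0.6,-0.98,-0.12],"rot":[0,0,0.205],"claw":-1},{"slide":[0,0,0],"rot":[0,0,0],"claw":-1},{"slide":[0,0,0],"rot":[0,0,0],"claw":-1}]'
cat >> h.py <<'E'
def tool():
    s=robot.get_state(); Y=R.from_quat(s["eef_rot"]).as_matrix()
    print("t",round(s["clock"],1),"tcp",s["ee_pos"].round(1),"yang",round(np.degrees(np.arctan2(Y[1,1],Y[0,1]))%180,1),"tilt",Y[:2,2].round(3),"F",s["wrist_force"].round(1),"w",round(s["width"],2),"gf",s["gripper_force"])
E
python3 - <<'E'
from h import *
tool()
c=robot.camera("wrist"); save(c,"w1"); W=cloud(c)
where(c,["gauge","bay1","push_board"])
def sel(x0,x1,y0,y1,z0,z1):
    m=(W[...,0]>x0)&(W[...,0]<x1)&(W[...,1]>y0)&(W[...,1]<y1)&(W[...,2]>z0)&(W[...,2]<z1); return W[m]
q=sel(550,640,-110,0,55,70); print(len(q), cv2.minAreaRect(q[:,:2].astype(np.float32)) if len(q) else 0,q[:,2].mean())
E
```

```text
clock: 2.95
ee_pos: [417.5, 237.8, 188.2]
eef_rot: [0.04, 0.999, 0.0, 0.0]
wrist_force: [-0.4, 0.5, 0.4]
width: 0.997
gripper_force: 0.0
clock: 3.95
ee_pos: [597.1, -58.0, 151.5]
eef_rot: [-0.059, 0.998, -0.001, -0.0]
wrist_force: [-1.7, 1.6, -0.0]
width: 1.001
gripper_force: 0.0
t 4.0 tcp [597.1 -58.  151.5] yang 96.8 tilt [-0.    -0.001] F [-1.7  1.6 -0. ] w 1.0 gf 0.0
gauge [([598.0, -52.0, 33.0], 0.67)]
bay1 [([643.0, -66.0, 35.0], 0.96), ([642.0, 6.0, 32.0], 0.78), ([646.0, -142.0, 33.0], 0.73), ([601.0, -53.0, 35.0], 0.16)]
push_board [([678.0, -184.0, 64.0], 0.79)]
2336 ((597.0245971679688, -54.67569351196289), (50.293209075927734, 27.967435836791992), 8.027162551879883) 62.07645748403634
```

View pics/w1.png

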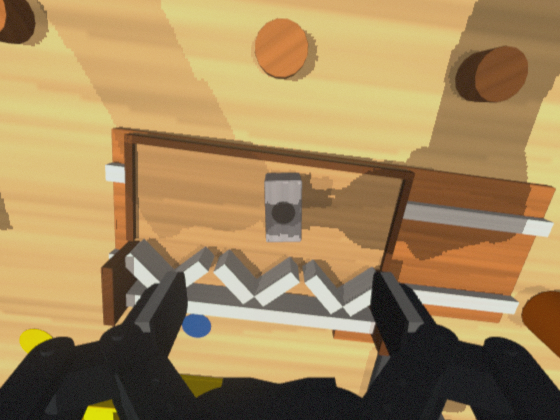

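The wrist view shows the gauge centred at (283,208) and the three Vs at (170,265), (257,275) and (345,290), all in line with my estimates. I'll grasp the gauge now.

```bash
python3 -m pendant '[{"slide":[0,0.11,-0.9],"rot":[0,0,0],"claw":-1},{"slide":[0,0,-0.9],"rot":[0,0,0],"claw":-1},{"slide":[0,0,-0.9],"rot":[0,0,0],"claw":-1},{"slide":[0,0,-0.6],"rot":[0,0,0],"claw":-1},{"slide":[0,0,-0.48],"rot":[0,0,0],"claw":-1},{"slide":[0,0,0],"rot":[0,0,0],"claw":1},{"slide":[0,0,0],"rot":[0,0,0],"claw":1},{"slide":[0,0,0],"rot":[0,0,0],"claw":1},{"slide":[0,0,0],"rot":[0,0,0],"claw":1},{"slide":[0,0,0],"rot":[0,0,0],"claw":1},{"slide":[0,0,0],"rot":[0,0,0],"claw":1},{"slide":[0,0,0],"rot":[0,0,0],"claw":1}]'
python3 -m pendant '[{"slide":[0,0,0.3],"rot":[0,0,0],"claw":1},{"slide":[0,0,0.9],"rot":[0,0,0],"claw":1},{"slide":[0,0,0.9],"rot":[0,0,0],"claw":1},{"slide":[0,0,0.9],"rot":[0,0,0],"claw":1},{"slide":[0,0,0.9],"rot":[0,0,0],"claw":1},{"slide":[0,0,0],"rot":[0,0,0],"claw":1}]'
python3 -c "from h import *; tool()"
```

```text
clock: 5.15
ee_pos: [597.6, -51.6, 40.3]
eef_rot: [-0.062, 0.998, -0.0, 0.001]
wrist_force: [-0.2, -0.8, 5.3]
width: 0.313
gripper_force: 59.8
clock: 5.65
ee_pos: [600.0, -51.1, 161.6]
eef_rot: [-0.062, 0.998, -0.0, 0.005]
wrist_force: [1.0, -0.4, -1.0]
width: 0.311
gripper_force: 59.5
t 5.7 tcp [600.  -51.1 161.6] yang 97.1 tilt [0.01  0.001] F [ 1.  -0.4 -1. ] w 0.31 gf 59.519065618515015
```

```bash
python3 -m pendant '[{"slide":[-0.295,0.94,0],"rot":[0,0,0.757],"claw":1},{"slide":[-0.295,0.94,0],"rot":[0,0,0.757],"claw":1},{"slide":[-0.295,0.94,0],"rot":[0,0,0.757],"claw":1},{"slide":[-0.295,0.94,0],"rot":[0,0,0.757],"claw":1},{"slide":[-0.295,0.94,0],"rot":[0,0,0.757],"claw":1},{"slide":[-0.295,0.94,0],"rot":[0,0,0.757],"claw":1},{"slide":[-0.295,0.94,0],"rot":[0,0,0.757],"claw":1},{"slide":[-0.295,0.94,0],"rot":[0,0,0.757],"claw":1},{"slide":[-0.295,0.94,0],"rot":[0,0,0.757],"claw":1},{"slide":[-0.295,0.94,0],"rot":[0,0,0.757],"claw":1},{"slide":[-0.295,0.94,0],"rot":[0,0,0.757],"claw":1},{"slide":[-0.295,0.94,0],"rot":[0,0,0.757],"claw":1}]'
python3 -m pendant '[{"slide":[-0.295,0.94,0],"rot":[0,0,0.757],"claw":1},{"slide":[0,0,0],"rot":[0,0,0],"claw":1},{"slide":[0,0,0],"rot":[0,0,0],"claw":1}]'
python3 - <<'E'
from h import *
tool()
c=robot.camera("side"); where(c,["gauge","box","lid_hinge"])
W=cloud(c); m=(W[...,0]>380)&(W[...,0]<600)&(W[...,1]>200)&(W[...,1]<480)&(W[...,2]>46)&(W[...,2]<60)
print(cv2.minAreaRect(W[m][:,:2].astype(np.float32)))
E
```

```text
clock: 6.65
ee_pos: [489.5, 287.6, 155.6]
eef_rot: [-0.495, 0.869, -0.0, -0.0]
wrist_force: [-0.3, 0.1, -1.8]
width: 0.312
gripper_force: 59.5
clock: 6.9
ee_pos: [480.0, 317.2, 155.8]
eef_rot: [-0.528, 0.849, 0.001, -0.0]
wrist_force: [0.1, -0.5, -1.7]
width: 0.313
gripper_force: 59.5
t 6.9 tcp [480.  317.2 155.8] yang 153.7 tilt [-0.001  0.001] F [ 0.1 -0.5 -1.7] w 0.31 gf 59.545889496803284
gauge [([475.0, 316.0, 145.0], 0.48)]
box [([486.0, 317.0, 3.0], 0.85)]
lid_hinge [([515.0, 369.0, 58.0], 0.85)]
((485.912841796875, 313.81939697265625), (129.990966796875, 160.2261505126953), 63.131752014160156)
```

```bash
python3 -m pendant '[{"slide":[0.17,-0.04,-0.9],"rot":[0,0,0],"claw":1},{"slide":[0,0,-0.95],"rot":[0,0,0],"claw":1},{"slide":[0,0,-0.95],"rot":[0,0,0],"claw":1},{"slide":[0,0,-0.95],"rot":[0,0,0],"claw":1},{"slide":[0,0,-0.6],"rot":[0,0,0],"claw":1},{"slide":[0,0,-0.33],"rot":[0,0,0],"claw":1},{"slide":[0,0,0],"rot":[0,0,0],"claw":1}]'
python3 -m pendant '[{"slide":[0,0,0],"rot":[0,0,0],"claw":0},{"slide":[0,0,0],"rot":[0,0,0],"claw":0},{"slide":[0,0,0],"rot":[0,0,0],"claw":0},{"slide":[0,0,0],"rot":[0,0,0],"claw":0},{"slide":[0,0,0.5],"rot":[0,0,0],"claw":0},{"slide":[0,0,0.9],"rot":[0,0,0],"claw":0},{"slide":[0,0,0.95],"rot":[0,0,0],"claw":0},{"slide":[0,0,0.95],"rot":[0,0,0],"claw":0},{"slide":[0,0,0.95],"rot":[0,0,0],"claw":1},{"slide":[0,0,0.95],"rot":[0,0,0],"claw":1},{"slide":[0,0,0.95],"rot":[0,0,0],"claw":1},{"slide":[0,0,0],"rot":[0,0,0],"claw":1}]'
python3 - <<'E'
from h import *
tool()
c=robot.camera("side"); where(c,["gauge","lid_edge"])
E
```

```text
clock: 7.68
ee_pos: [486.5, 312.0, 13.7]
eef_rot: [-0.526, 0.851, -0.001, -0.001]
wrist_force: [-0.5, -0.2, -1.6]
width: 0.32
gripper_force: 60.3
clock: 8.68
ee_pos: [488.9, 316.7, 206.1]
eef_rot: [-0.526, 0.85, 0.001, 0.005]
wrist_force: [0.5, 0.7, -0.0]
width: 0.002
gripper_force: 0.0
t 8.7 tcp [488.9 316.7 206.1] yang 153.5 tilt [0.008 0.007] F [ 0.5  0.7 -0. ] w 0.0 gf 0.0
gauge [([485.0, 315.0, 1.0], 0.67), ([483.0, 310.0, 3.0], 0.51), ([350.0, -172.0, 0.0], 0.46)]
lid_edge [([533.0, 407.0, 172.0], 0.58)]
```

```bash
python3 -m pendant '[{"slide":[0,0,0.4],"rot":[0,0,0],"claw":1},{"slide":[0.43,0.92,0],"rot":[0,0,0],"claw":1},{"slide":[0.43,0.92,0],"rot":[0,0,0],"claw":1},{"slide":[0.43,0.92,0],"rot":[0,0,0],"claw":1},{"slide":[0.43,0.92,0],"rot":[0,0,0],"claw":1},{"slide":[0.43,0.92,0],"rot":[0,0,0],"claw":1},{"slide":[0,0,0],"rot":[0,0,0],"claw":1},{"slide":[0,0,-0.9],"rot":[0,0,0],"claw":1},{"slide":[0,0,-0.9],"rot":[0,0,0],"claw":1},{"slide":[0,0,-0.7],"rot":[0,0,0],"claw":1},{"slide":[0,0,0],"rot":[0,0,0],"claw":1}]'
python3 -m pendant '[{"slide":[-0.13,-0.26,0],"rot":[0,0,0],"claw":1},{"slide":[-0.13,-0.26,0],"rot":[0,0,0],"claw":1},{"slide":[-0.13,-0.26,0],"rot":[0,0,0],"claw":1},{"slide":[-0.13,-0.26,0],"rot":[0,0,0],"claw":1},{"slide":[-0.13,-0.26,0],"rot":[0,0,0],"claw":1},{"slide":[-0.13,-0.26,0],"rot":[0,0,0],"claw":1},{"slide":[-0.13,-0.26,0],"rot":[0,0,0],"claw":1},{"slide":[-0.13,-0.26,0],"rot":[0,0,0],"claw":1},{"slide":[-0.13,-0.26,0],"rot":[0,0,0],"claw":1},{"slide":[-0.13,-0.26,0],"rot":[0,0,0],"claw":1},{"slide":[-0.13,-0.26,0],"rot":[0,0,0],"claw":1},{"slide":[-0.13,-0.26,0],"rot":[0,0,0],"claw":1}]'
python3 - <<'E'
from h import *
tool()
c=robot.camera("side"); where(c,["lid_edge"])
E
```

```text
clock: 9.75
ee_pos: [548.7, 448.0, 131.0]
eef_rot: [-0.527, 0.85, -0.002, -0.005]
wrist_force: [-1.4, -1.1, -0.7]
width: -0.001
gripper_force: 0.0
clock: 10.75
ee_pos: [504.5, 357.9, 138.2]
eef_rot: [-0.526, 0.85, -0.0, 0.001]
wrist_force: [-0.3, -0.7, -0.6]
width: -0.001
gripper_force: 0.0
t 10.8 tcp [504.5 357.9 138.2] yang 153.5 tilt [0.001 0.001] F [-0.3 -0.7 -0.6] w -0.0 gf 0.0
lid_edge [([493.0, 332.0, 175.0], 0.72), ([516.0, 371.0, 55.0], 0.63), ([480.0, -288.0, -1.0], 0.52)]
```

```bash
python3 -m pendant '[{"slide":[0,0,0],"rot":[0,0,0],"claw":1},{"slide":[0,0,0],"rot":[0,0,0],"claw":1},{"slide":[0,0,0],"rot":[0,0,0],"claw":1},{"slide":[0,0,0.5],"rot":[0,0,0],"claw":1},{"slide":[0,0,0.5],"rot":[0,0,0],"claw":1},{"slide":[0,0,0],"rot":[0,0,0],"claw":1}]'
python3 -m pendant '[{"slide":[-0.075,-0.725,0],"rot":[0,0,-0.924],"claw":-1},{"slide":[-0.075,-0.725,0],"rot":[0,0,-0.924],"claw":-1},{"slide":[-0.075,-0.725,0],"rot":[0,0,-0.924],"claw":-1},{"slide":[-0.075,-0.725,0],"rot":[0,0,-0.924],"claw":-1},{"slide":[-0.075,-0.725,0],"rot":[0,0,-0.924],"claw":-1},{"slide":[-0.075,-0.725,0],"rot":[0,0,-0.924],"claw":-1},{"slide":[-0.075,-0.725,0],"rot":[0,0,-0.924],"claw":-1},{"slide":[-0.075,-0.725,0],"rot":[0,0,-0.924],"claw":-1},{"slide":[-0.075,-0.725,-0.2],"rot":[0,0,-0.924],"claw":-1},{"slide":[-0.075,-0.725,-0.3],"rot":[0,0,-0.924],"claw":-1},{"slide":[-0.075,-0.725,-0.3],"rot":[0,0,-0.924],"claw":-1},{"slide":[-0.075,-0.725,-0.3],"rot":[0,0,-0.924],"claw":-1}]'
cat >> h.py <<'E'
def disc(c,x,y,z0,rad=45):
    W=cloud(c); m=(abs(W[...,0]-x)<rad)&(abs(W[...,1]-y)<rad)&(abs(W[...,2]-z0)<4)
    q=W[m]; 
    if len(q)<20: return print("none near",x,y)
    e=cv2.minEnclosingCircle(q[:,:2].astype(np.float32)); print("disc",q.mean(0).round(1),"mid",((q.min(0)+q.max(0))/2).round(1),"circ",np.round(e[0],1),round(e[1],1),len(q))
E
python3 - <<'E'
from h import *
tool()
c=robot.camera("side"); where(c,["lid_edge","blank1","paint1"])
c=robot.camera("wrist"); tool(); disc(c,477,97,30); save(c,"w2"); where(c,["blank1"])
c=robot.camera("top"); disc(c,478,-70,30); disc(c,478,-287,30)
E
```

```text
clock: 11.35
ee_pos: [505.4, 360.4, 169.3]
eef_rot: [-0.526, 0.85, 0.001, 0.002]
wrist_force: [0.3, 0.3, 0.5]
width: 0.001
gripper_force: 0.0
clock: 12.35
ee_pos: [477.4, 96.6, 133.2]
eef_rot: [0.002, 1.0, 0.0, 0.0]
wrist_force: [0.5, -0.5, 0.4]
width: 1.001
gripper_force: 0.0
t 12.3 tcp [477.4  96.6 133.2] yang 89.7 tilt [0. 0.] F [ 0.5 -0.5  0.4] w 1.0 gf 0.0
lid_edge [([453.0, 254.0, 60.0], 0.74), ([625.0, -352.0, -0.0], 0.73)]
blank1 [([478.0, -287.0, -0.0], 0.84), ([479.0, 95.0, -1.0], 0.51)]
paint1 [([692.0, 241.0, -4.0], 0.91), ([351.0, -173.0, -4.0], 0.83), ([643.0, -70.0, -1.0], 0.57)]
t 12.6 tcp [477.8  98.5 133.7] yang 90.1 tilt [0.001 0.001] F [ 0.2  0.8 -0.5] w 1.0 gf 0.0
disc [478.4  97.1  30.1] mid [479.2  97.2  29.4] circ [479.2  96.9] 20.0 1834
blank1 [([479.0, -71.0, 2.0], 0.96), ([478.0, 98.0, 1.0], 0.78)]
disc [478.5 -70.4  29.4] mid [479.7 -70.   30. ] circ [478.4 -69.9] 19.5 129
disc [ 478.1 -287.2   29.8] mid [ 478.1 -287.3   30.1] circ [ 478.1 -287.3] 19.7 133
```

View pics/w2.png

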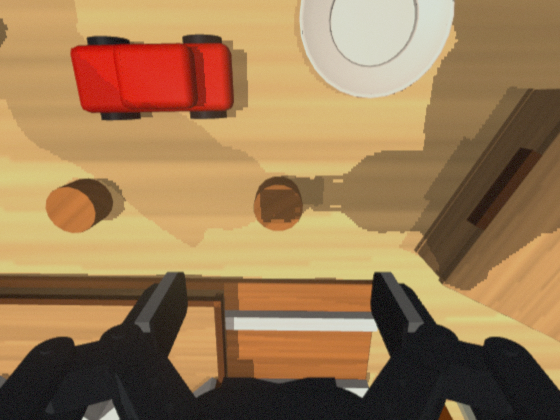

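The lid is shut, with its edge reading z≈60. The wrist view shows the first blank at (278,203), centred between the fingers, so I'll grasp it.

```bash
python3 -m pendant '[{"slide":[0.02,-0.05,-0.95],"rot":[0,0,0],"claw":-1},{"slide":[0,0,-0.95],"rot":[0,0,0],"claw":-1},{"slide":[0,0,-0.95],"rot":[0,0,0],"claw":-1},{"slide":[0,0,-0.95],"rot":[0,0,0],"claw":-1},{"slide":[0,0,-0.55],"rot":[0,0,0],"claw":-1},{"slide":[0,0,0],"rot":[0,0,0],"claw":1},{"slide":[0,0,0],"rot":[0,0,0],"claw":1},{"slide":[0,0,0],"rot":[0,0,0],"claw":1},{"slide":[0,0,0],"rot":[0,0,0],"claw":1},{"slide":[0,0,0],"rot":[0,0,0],"claw":1},{"slide":[0,0,0],"rot":[0,0,0],"claw":1}]'
python3 -m pendant '[{"slide":[0,0,0.5],"rot":[0,0,0],"claw":1},{"slide":[0,0,0.9],"rot":[0,0,0],"claw":1},{"slide":[0,0,0.9],"rot":[0,0,0],"claw":1},{"slide":[0,0,0.9],"rot":[0,0,0],"claw":1},{"slide":[0,0,0],"rot":[0,0,0],"claw":1},{"slide":[0,0,0],"rot":[0,0,0],"claw":1}]'
python3 - <<'E'
from h import *
tool()
c=robot.camera("side"); where(c,["blank1"])
c=robot.camera("wrist"); W=cloud(c)
# board tops and V tops for carrier pose
for lab,y0,y1 in(("bd-",-200,-165),("bd+",20,60)):
    m=(W[...,0]>630)&(W[...,0]<720)&(W[...,1]>y0)&(W[...,1]<y1)&(abs(W[...,2]-83)<4)
    q=W[m]; print(lab,len(q),cv2.minAreaRect(q[:,:2].astype(np.float32)) if len(q)>5 else 0)
E
```

```text
clock: 13.62
ee_pos: [479.0, 96.3, 4.8]
eef_rot: [0.0, 1.0, 0.001, 0.001]
wrist_force: [-0.4, 0.3, 8.7]
width: 0.449
gripper_force: 60.3
clock: 14.12
ee_pos: [479.3, 95.7, 101.2]
eef_rot: [0.001, 1.0, 0.001, 0.002]
wrist_force: [1.0, 0.4, -0.3]
width: 0.444
gripper_force: 60.3
t 14.1 tcp [479.3  95.7 101.2] yang 89.9 tilt [0.004 0.001] F [ 1.   0.4 -0.3] w 0.44 gf 60.31806707382202
blank1 [([627.0, -353.0, -0.0], 0.62), ([481.0, -287.0, -2.0], 0.61), ([474.0, -71.0, 3.0], 0.54), ([480.0, 98.0, 96.0], 0.38)]
bd- 0 0
bd+ 0 0
```

```bash
python3 -m pendant '[{"slide":[0.9,-0.605,0],"rot":[0,0,0],"claw":1},{"slide":[0.9,-0.605,0],"rot":[0,0,0],"claw":1},{"slide":[0.9,-0.605,0],"rot":[0,0,0],"claw":1},{"slide":[0.9,-0.605,0],"rot":[0,0,0],"claw":1},{"slide":[0.9,-0.605,0],"rot":[0,0,0],"claw":1},{"slide":[0,0,0],"rot":[0,0,0],"claw":1},{"slide":[0,0,-0.8],"rot":[0,0,0],"claw":1},{"slide":[0,0,-0.7],"rot":[0,0,0],"claw":1},{"slide":[0,0,-0.3],"rot":[0,0,0],"claw":1},{"slide":[0,0,0],"rot":[0,0,0],"claw":1},{"slide":[0,0,0],"rot":[0,0,0],"claw":1}]'
python3 - <<'E'
from h import *
tool()
c=robot.camera("side"); where(c,["blank1"])
E
```

```text
clock: 15.18
ee_pos: [612.2, 5.3, 44.6]
eef_rot: [-0.0, 1.0, -0.0, -0.001]
wrist_force: [0.5, -0.1, 0.4]
width: 0.452
gripper_force: 60.4
t 15.2 tcp [612.2   5.3  44.6] yang 90.0 tilt [-0.002 -0.   ] F [ 0.5 -0.1  0.4] w 0.45 gf 60.360517501831055
blank1 [([477.0, -71.0, 4.0], 0.59), ([614.0, 6.0, 39.0], 0.57)]
```

```bash
python3 -m pendant '[{"slide":[0,0,-0.13],"rot":[0,0,0],"claw":1},{"slide":[0,0,0],"rot":[0,0,0],"claw":1},{"slide":[0,0,0],"rot":[0,0,0],"claw":-0.3},{"slide":[0,0,0],"rot":[0,0,0],"claw":-0.3},{"slide":[0,0,0],"rot":[0,0,0],"claw":-0.3},{"slide":[0,0,0.2],"rot":[0,0,0],"claw":-0.3},{"slide":[0,0,0.8],"rot":[0,0,0],"claw":-0.3},{"slide":[0,0,0.8],"rot":[0,0,0],"claw":-0.3},{"slide":[-0.8,0,0],"rot":[0,0,0],"claw":1},{"slide":[-0.8,0,0],"rot":[0,0,0],"claw":1},{"slide":[0,0,0],"rot":[0,0,0],"claw":1},{"slide":[0,0,0],"rot":[0,0,0],"claw":1}]'
python3 - <<'E'
from h import *
tool()
c=robot.camera("side"); disc(c,612,5,64,40); where(c,["blank1"])
c=robot.camera("wrist"); tool(); disc(c,612,5,64,40); save(c,"w3");where(c,["blank1","bay3"])
E
```

```text
clock: 16.28
ee_pos: [563.9, 4.8, 96.1]
eef_rot: [-0.0, 1.0, -0.0, -0.0]
wrist_force: [-0.1, 1.0, 0.7]
width: 0.087
gripper_force: 0.0
t 16.3 tcp [563.9   4.8  96.1] yang 90.0 tilt [-0.001 -0.   ] F [-0.1  1.   0.7] w 0.09 gf 0.0
disc [614.1   2.9  63.4] mid [621.5   6.5  63.6] circ [629.5   5.8] 38.8 203
blank1 [([476.0, -71.0, 2.0], 0.72), ([614.0, 6.0, 33.0], 0.62), ([478.0, -286.0, -0.0], 0.58)]
t 16.4 tcp [566.3   5.1  95.7] yang 90.0 tilt [0.002 0.   ] F [0.1 0.2 0.2] w 0.0 gf 0.0
none near 612 5
blank1 [([479.0, -71.0, -1.0], 0.96)]
bay3 [([644.0, -66.0, 39.0], 0.92), ([647.0, -142.0, 34.0], 0.62)]
```

View pics/w3.png

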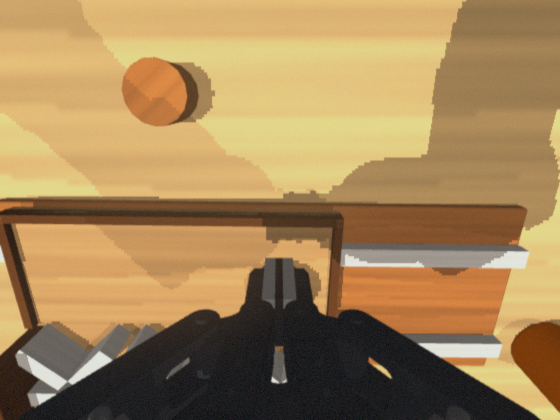

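The wrist view shows the closed fingers at (278,285) in front of the first blank, which is hidden behind them. The deck is otherwise clear. I'll push it home.

```bash
python3 -m pendant '[{"slide":[0,0,-0.9],"rot":[0,0,0],"claw":1},{"slide":[0,0,-0.7],"rot":[0,0,0],"claw":1},{"slide":[0,0,0],"rot":[0,0,0],"claw":1},{"slide":[0.2,0,0],"rot":[0,0,0],"claw":1},{"slide":[0.2,0,0],"rot":[0,0,0],"claw":1},{"slide":[0.2,0,0],"rot":[0,0,0],"claw":1},{"slide":[0.2,0,0],"rot":[0,0,0],"claw":1},{"slide":[0.15,0,0],"rot":[0,0,0],"claw":1},{"slide":[0.15,0,0],"rot":[0,0,0],"claw":1},{"slide":[0.15,0,0],"rot":[0,0,0],"claw":1},{"slide":[0.15,0,0],"rot":[0,0,0],"claw":1},{"slide":[0,0,0],"rot":[0,0,0],"claw":1}]'
python3 -m pendant '[{"slide":[0.05,0,0],"rot":[0,0,0],"claw":1},{"slide":[0.05,0,0],"rot":[0,0,0],"claw":1},{"slide":[0.05,0,0],"rot":[0,0,0],"claw":1},{"slide":[0,0,0],"rot":[0,0,0],"claw":1}]'
python3 - <<'E'
from h import *
tool()
c=robot.camera("side"); where(c,["blank1","bay3"])
E
```

```text
clock: 17.53
ee_pos: [608.2, 5.0, 47.6]
eef_rot: [0.0, 1.0, 0.0, 0.001]
wrist_force: [1.5, -0.0, 0.4]
width: 0.001
gripper_force: 0.0
clock: 17.87
ee_pos: [611.7, 5.0, 47.4]
eef_rot: [0.0, 1.0, 0.0, 0.0]
wrist_force: [0.8, 0.3, 0.4]
width: -0.0
gripper_force: 0.0
t 17.9 tcp [611.7   5.   47.4] yang 90.0 tilt [0. 0.] F [0.8 0.3 0.4] w -0.0 gf 0.0
blank1 [([479.0, -288.0, 1.0], 0.97), ([641.0, 4.0, 33.0], 0.8), ([476.0, -71.0, 4.0], 0.75), ([646.0, 11.0, 37.0], 0.68)]
bay3 [([644.0, -143.0, 35.0], 0.72), ([645.0, -66.0, 35.0], 0.71), ([643.0, 10.0, 35.0], 0.7), ([455.0, 258.0, 62.0], 0.4)]
```

```bash
for i in 1; do python3 -m pendant '[{"slide":[0.05,0,0],"rot":[0,0,0],"claw":1},{"slide":[0.05,0,0],"rot":[0,0,0],"claw":1},{"slide":[0,0,0],"rot":[0,0,0],"claw":1}]'; done
python3 -m pendant '[{"slide":[0.04,0,0],"rot":[0,0,0],"claw":1},{"slide":[0,0,0],"rot":[0,0,0],"claw":1}]'
python3 -m pendant '[{"slide":[0.04,0,0],"rot":[0,0,0],"claw":1},{"slide":[0,0,0],"rot":[0,0,0],"claw":1}]'
```

```text
clock: 18.27
ee_pos: [614.8, 5.1, 47.4]
eef_rot: [0.0, 1.0, 0.0, 0.0]
wrist_force: [-0.5, 0.8, 0.1]
width: -0.0
gripper_force: 0.0
clock: 18.43
ee_pos: [614.9, 5.0, 47.2]
eef_rot: [0.0, 1.0, -0.0, -0.001]
wrist_force: [-2.0, -0.3, 1.0]
width: 0.0
gripper_force: 1.0
clock: 18.6
ee_pos: [615.1, 4.9, 47.0]
eef_rot: [0.0, 1.0, -0.0, -0.002]
wrist_force: [-5.4, 0.9, 1.6]
width: -0.003
gripper_force: 2.6
```

```bash
python3 -m pendant '[{"slide":[0.04,0,0],"rot":[0,0,0],"claw":1},{"slide":[0,0,0],"rot":[0,0,0],"claw":1}]'
python3 -m pendant '[{"slide":[-0.15,0,0],"rot":[0,0,0],"claw":1},{"slide":[-0.9,0,0],"rot":[0,0,0],"claw":1},{"slide":[0,0,0.95],"rot":[0,0,0],"claw":1},{"slide":[0,0,0.95],"rot":[0,0,0],"claw":1},{"slide":[0,0,0.95],"rot":[0,0,0],"claw":1},{"slide":[-0.92,-0.63,0],"rot":[0,0,0],"claw":-1},{"slide":[-0.92,-0.63,0],"rot":[0,0,0],"claw":-1},{"slide":[-0.92,-0.63,0],"rot":[0,0,0],"claw":-1},{"slide":[-0.8,-0.61,0],"rot":[0,0,0],"claw":-1},{"slide":[0,0,0],"rot":[0,0,0],"claw":-1},{"slide":[0,0,0],"rot":[0,0,0],"claw":-1}]'
python3 - <<'E'
from h import *
tool()
c=robot.camera("side"); disc(c,646,5,64,21); where(c,["blank1","bay2"])
c=robot.camera("wrist"); disc(c,478,-70,30,35);disc(c,646,5,64,21); save(c,"w4")
c=robot.camera("top"); disc(c,646,5,64,21); disc(c,478,-287,30); save(c,"t4")
t=cv2.imread("pics/t4.png")[130:220,210:390]; cv2.imwrite("pics/t4c.png",cv2.resize(t,None,fx=4,fy=4))
E
```

```text
clock: 18.77
ee_pos: [615.1, 4.9, 46.8]
eef_rot: [0.0, 1.0, -0.0, -0.003]
wrist_force: [-6.8, 0.6, 3.7]
width: -0.002
gripper_force: 3.6
clock: 19.68
ee_pos: [479.7, -71.6, 133.4]
eef_rot: [0.001, 1.0, -0.0, 0.001]
wrist_force: [0.5, 0.9, 0.3]
width: 0.847
gripper_force: 0.0
t 19.7 tcp [479.7 -71.6 133.4] yang 89.8 tilt [ 0.002 -0.001] F [0.5 0.9 0.3] w 0.85 gf 0.0
disc [646.9   3.9  63.1] mid [646.    5.   63.5] circ [650.1   4.1] 25.1 216
blank1 [([478.0, -70.0, 5.0], 0.85), ([644.0, 7.0, 37.0], 0.72), ([479.0, -287.0, -2.0], 0.65)]
bay2 [([643.0, -72.0, -3.0], 0.74), ([643.0, 7.0, 36.0], 0.71), ([648.0, -68.0, 36.0], 0.61), ([643.0, -143.0, 33.0], 0.57)]
disc [480.1 -69.9  30.1] mid [481.  -69.8  29.3] circ [481.  -69.7] 20.2 1850
disc [633.    0.7  63.5] mid [635.3   0.8  63.1] circ [633.8   0.8] 13.6 351
disc [647.1   6.4  63.5] mid [645.8   5.1  63.9] circ [650.3   5.1] 25.5 166
disc [ 477.7 -287.5   29.6] mid [ 478.3 -287.3   30. ] circ [ 477.6 -287.6] 19.6 124
```

View pics/w4.png

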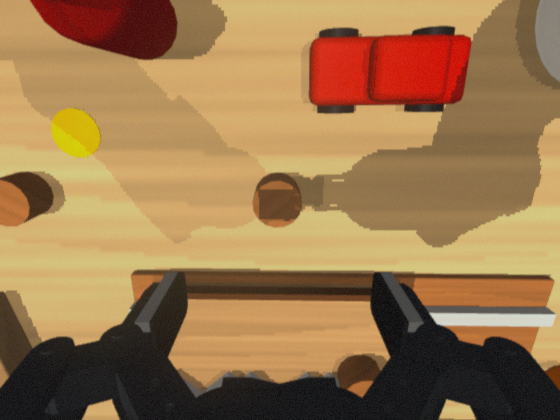

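The wrist view shows blank 2 at (277,200) under the gripper and blank 1 in its V at (358,372). I'll grasp the second blank and carry it over.

```bash
python3 -m pendant '[{"slide":[0.01,0.04,-0.95],"rot":[0,0,0],"claw":-1},{"slide":[0,0,-0.95],"rot":[0,0,0],"claw":-1},{"slide":[0,0,-0.95],"rot":[0,0,0],"claw":-1},{"slide":[0,0,-0.95],"rot":[0,0,0],"claw":-1},{"slide":[0,0,-0.45],"rot":[0,0,0],"claw":-1},{"slide":[0,0,0],"rot":[0,0,0],"claw":1},{"slide":[0,0,0],"rot":[0,0,0],"claw":1},{"slide":[0,0,0],"rot":[0,0,0],"claw":1},{"slide":[0,0,0],"rot":[0,0,0],"claw":1},{"slide":[0,0,0],"rot":[0,0,0],"claw":1},{"slide":[0,0,0],"rot":[0,0,0],"claw":1}]'
python3 -m pendant '[{"slide":[0,0,0.5],"rot":[0,0,0],"claw":1},{"slide":[0,0,0.9],"rot":[0,0,0],"claw":1},{"slide":[0,0,0.9],"rot":[0,0,0],"claw":1},{"slide":[0,0,0.9],"rot":[0,0,0],"claw":1},{"slide":[0.88,0,0],"rot":[0,0,0],"claw":1},{"slide":[0.88,0,0],"rot":[0,0,0],"claw":1},{"slide":[0.88,0,0],"rot":[0,0,0],"claw":1},{"slide":[0.88,0,0],"rot":[0,0,0],"claw":1},{"slide":[0.88,0,0],"rot":[0,0,0],"claw":1},{"slide":[0,0,-0.6],"rot":[0,0,0],"claw":1},{"slide":[0,0,-0.8],"rot":[0,0,0],"claw":1},{"slide":[0,0,-0.3],"rot":[0,0,0],"claw":1}]'
python3 -m pendant '[{"slide":[0,0,0],"rot":[0,0,0],"claw":1}]'
```

```text
clock: 20.85
ee_pos: [481.2, -68.8, 6.8]
eef_rot: [0.0, 1.0, 0.0, 0.001]
wrist_force: [0.8, 0.4, 7.4]
width: 0.446
gripper_force: 60.4
clock: 21.85
ee_pos: [610.6, -69.4, 48.5]
eef_rot: [0.001, 1.0, -0.0, -0.002]
wrist_force: [-0.6, -0.1, -1.4]
width: 0.449
gripper_force: 60.3
clock: 21.93
ee_pos: [609.8, -69.3, 48.5]
eef_rot: [0.0, 1.0, -0.0, -0.003]
wrist_force: [-1.0, 0.9, -0.6]
width: 0.444
gripper_force: 60.2
```

```bash
python3 -m pendant '[{"slide":[0,0,-0.21],"rot":[0,0,0],"claw":1},{"slide":[0,0,0],"rot":[0,0,0],"claw":1},{"slide":[0,0,0],"rot":[0,0,0],"claw":1}]'
python3 -m pendant '[{"slide":[0,0,0],"rot":[0,0,0],"claw":-0.3},{"slide":[0,0,0],"rot":[0,0,0],"claw":-0.3},{"slide":[0,0,0],"rot":[0,0,0],"claw":-0.3},{"slide":[0,0,0.2],"rot":[0,0,0],"claw":-0.3},{"slide":[0,0,0.8],"rot":[0,0,0],"claw":-0.3},{"slide":[0,0,0.8],"rot":[0,0,0],"claw":-0.3},{"slide":[-0.8,0,0],"rot":[0,0,0],"claw":1},{"slide":[-0.8,0,0],"rot":[0,0,0],"claw":1},{"slide":[0,0,0],"rot":[0,0,0],"claw":1},{"slide":[0,0,0],"rot":[0,0,0],"claw":1}]'
python3 - <<'E'
from h import *
tool()
c=robot.camera("side"); where(c,["blank1"])
E
```

```text
clock: 22.18
ee_pos: [612.4, -68.8, 44.9]
eef_rot: [0.0, 1.0, 0.0, 0.0]
wrist_force: [-0.3, 0.8, 0.5]
width: 0.451
gripper_force: 60.2
clock: 23.02
ee_pos: [563.0, -69.1, 98.8]
eef_rot: [0.0, 1.0, -0.0, -0.0]
wrist_force: [0.6, 0.1, -0.3]
width: 0.086
gripper_force: 0.0
t 23.0 tcp [563.  -69.1  98.8] yang 90.0 tilt [-0.001 -0.001] F [ 0.6  0.1 -0.3] w 0.09 gf 0.0
blank1 [([645.0, 7.0, 33.0], 0.72), ([608.0, -71.0, 38.0], 0.62), ([382.0, 10.0, -1.0], 0.43)]
```

```bash
python3 -m pendant '[{"slide":[0,0,-0.9],"rot":[0,0,0],"claw":1},{"slide":[0,0,-0.8],"rot":[0,0,0],"claw":1},{"slide":[0,0,0],"rot":[0,0,0],"claw":1},{"slide":[0.2,0,0],"rot":[0,0,0],"claw":1},{"slide":[0.2,0,0],"rot":[0,0,0],"claw":1},{"slide":[0.2,0,0],"rot":[0,0,0],"claw":1},{"slide":[0.2,0,0],"rot":[0,0,0],"claw":1},{"slide":[0.2,0,0],"rot":[0,0,0],"claw":1},{"slide":[0.15,0,0],"rot":[0,0,0],"claw":1},{"slide":[0.15,0,0],"rot":[0,0,0],"claw":1},{"slide":[0.15,0,0],"rot":[0,0,0],"claw":1},{"slide":[0,0,0],"rot":[0,0,0],"claw":1}]'
python3 -m pendant '[{"slide":[0.05,0,0],"rot":[0,0,0],"claw":1},{"slide":[0.05,0,0],"rot":[0,0,0],"claw":1},{"slide":[0,0,0],"rot":[0,0,0],"claw":1}]'
python3 -m pendant '[{"slide":[0.05,0,0],"rot":[0,0,0],"claw":1},{"slide":[0,0,0],"rot":[0,0,0],"claw":1}]'
python3 -m pendant '[{"slide":[0.05,0,0],"rot":[0,0,0],"claw":1},{"slide":[0,0,0],"rot":[0,0,0],"claw":1}]'
```

```text
clock: 24.12
ee_pos: [608.8, -68.7, 47.3]
eef_rot: [0.0, 1.0, 0.0, 0.001]
wrist_force: [0.3, 0.2, -0.3]
width: -0.003
gripper_force: 0.0
clock: 24.37
ee_pos: [610.6, -68.8, 47.1]
eef_rot: [0.0, 1.0, 0.0, -0.0]
wrist_force: [-0.1, 0.3, -0.5]
width: 0.0
gripper_force: 0.0
clock: 24.53
ee_pos: [612.2, -68.8, 47.1]
eef_rot: [0.0, 1.0, 0.0, 0.0]
wrist_force: [-0.2, 0.8, -0.5]
width: -0.0
gripper_force: 0.0
clock: 24.7
ee_pos: [613.8, -68.7, 47.1]
eef_rot: [0.0, 1.0, 0.0, 0.0]
wrist_force: [-0.8, -0.1, -0.7]
width: -0.001
gripper_force: 0.0
```

```bash
python3 -m pendant '[{"slide":[0.04,0,0],"rot":[0,0,0],"claw":1},{"slide":[0,0,0],"rot":[0,0,0],"claw":1}]'
python3 -m pendant '[{"slide":[0.04,0,0],"rot":[0,0,0],"claw":1},{"slide":[0,0,0],"rot":[0,0,0],"claw":1}]'
python3 -m pendant '[{"slide":[0.04,0,0],"rot":[0,0,0],"claw":1},{"slide":[0,0,0],"rot":[0,0,0],"claw":1}]'
```

```text
clock: 24.87
ee_pos: [613.9, -68.8, 46.9]
eef_rot: [0.0, 1.0, -0.0, -0.001]
wrist_force: [-2.1, -0.2, 0.7]
width: 0.004
gripper_force: 1.1
clock: 25.03
ee_pos: [613.9, -68.9, 46.7]
eef_rot: [0.0, 1.0, -0.0, -0.002]
wrist_force: [-5.0, -0.3, 1.7]
width: 0.001
gripper_force: 2.6
clock: 25.2
ee_pos: [614.0, -68.9, 46.5]
eef_rot: [0.0, 1.0, -0.0, -0.003]
wrist_force: [-6.7, -0.1, 2.3]
width: -0.004
gripper_force: 3.5
```

```bash
python3 -m pendant '[{"slide":[-0.15,0,0],"rot":[0,0,0],"claw":1},{"slide":[-0.9,0,0],"rot":[0,0,0],"claw":1},{"slide":[0,0,0.95],"rot":[0,0,0],"claw":1},{"slide":[0,0,0.95],"rot":[0,0,0],"claw":1},{"slide":[0,0,0.95],"rot":[0,0,0],"claw":1},{"slide":[-0.43,-0.908,0],"rot":[0,0,0],"claw":-1},{"slide":[-0.43,-0.908,0],"rot":[0,0,0],"claw":-1},{"slide":[-0.43,-0.908,0],"rot":[0,0,0],"claw":-1},{"slide":[-0.43,-0.908,0],"rot":[0,0,0],"claw":-1},{"slide":[-0.43,-0.908,0],"rot":[0,0,0],"claw":-1},{"slide":[-0.43,-0.908,0],"rot":[0,0,0],"claw":-1},{"slide":[-0.43,-0.908,0],"rot":[0,0,0],"claw":-1}]'
python3 -m pendant '[{"slide":[-0.43,-0.908,0],"rot":[0,0,0],"claw":-1},{"slide":[0,0,0],"rot":[0,0,0],"claw":-1},{"slide":[0,0,0],"rot":[0,0,0],"claw":-1}]'
python3 - <<'E'
from h import *
tool()
c=robot.camera("wrist"); disc(c,478,-287,30,40); where(c,["blank1"])
c=robot.camera("top"); where(c,["blank1"]); save(c,"t5")
t=cv2.imread("pics/t5.png")[130:270,250:430]; cv2.imwrite("pics/t5c.png",cv2.resize(t,None,fx=4,fy=4))
E
```

```text
clock: 26.2
ee_pos: [495.9, -261.2, 133.1]
eef_rot: [0.0, 1.0, -0.0, 0.002]
wrist_force: [0.4, -1.0, 0.1]
width: 0.972
gripper_force: 0.0
clock: 26.45
ee_pos: [482.1, -289.5, 132.7]
eef_rot: [0.003, 1.0, -0.001, 0.001]
wrist_force: [0.6, 1.1, -0.4]
width: 1.0
gripper_force: 0.0
t 26.4 tcp [ 482.1 -289.5  132.7] yang 89.7 tilt [ 0.002 -0.002] F [ 0.6  1.1 -0.4] w 1.0 gf 0.0
disc [ 479.3 -287.8   30.1] mid [ 480.2 -287.8   29.2] circ [ 480.1 -287.7] 20.0 1855
blank1 [([479.0, -290.0, -3.0], 0.59)]
blank1 [([645.0, -69.0, 33.0], 0.74), ([652.0, 8.0, 36.0], 0.64), ([482.0, -286.0, -0.0], 0.43)]
```

View pics/t5c.png

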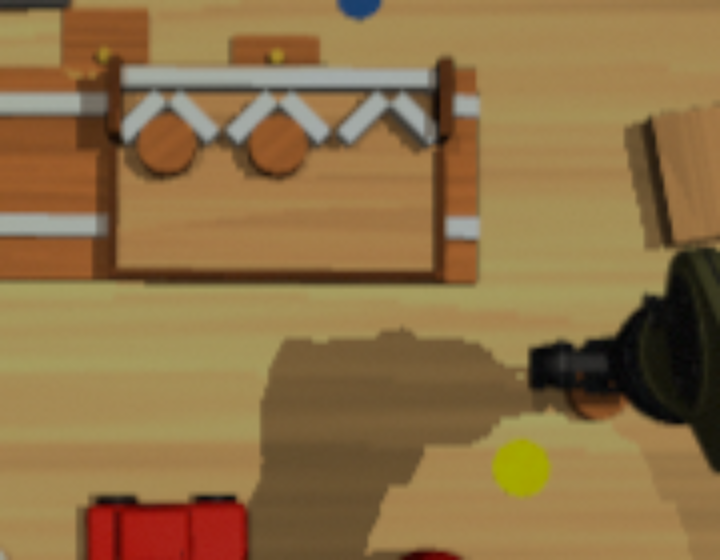

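The top crop shows blanks at (165,142) and (278,143), each touching both faces of its V. The third blank is under the gripper, so I'll grasp it.

```bash
python3 -m pendant '[{"slide":[-0.07,0.06,-0.95],"rot":[0,0,0],"claw":-1},{"slide":[0,0,-0.95],"rot":[0,0,0],"claw":-1},{"slide":[0,0,-0.95],"rot":[0,0,0],"claw":-1},{"slide":[0,0,-0.95],"rot":[0,0,0],"claw":-1},{"slide":[0,0,-0.45],"rot":[0,0,0],"claw":-1},{"slide":[0,0,0],"rot":[0,0,0],"claw":1},{"slide":[0,0,0],"rot":[0,0,0],"claw":1},{"slide":[0,0,0],"rot":[0,0,0],"claw":1},{"slide":[0,0,0],"rot":[0,0,0],"claw":1},{"slide":[0,0,0],"rot":[0,0,0],"claw":1},{"slide":[0,0,0],"rot":[0,0,0],"claw":1}]'
python3 -m pendant '[{"slide":[0,0,0.5],"rot":[0,0,0],"claw":1},{"slide":[0,0,0.9],"rot":[0,0,0],"claw":1},{"slide":[0,0,0.9],"rot":[0,0,0],"claw":1},{"slide":[0,0,0.9],"rot":[0,0,0],"claw":1},{"slide":[0.87,0.953,0],"rot":[0,0,0],"claw":1},{"slide":[0.87,0.953,0],"rot":[0,0,0],"claw":1},{"slide":[0.87,0.953,0],"rot":[0,0,0],"claw":1},{"slide":[0.87,0.953,0],"rot":[0,0,0],"claw":1},{"slide":[0.87,0.953,0],"rot":[0,0,0],"claw":1},{"slide":[0,0,0],"rot":[0,0,0],"claw":1},{"slide":[0,0,0],"rot":[0,0,0],"claw":1}]'
```

```text
clock: 27.57
ee_pos: [481.8, -285.1, 6.7]
eef_rot: [0.0, 1.0, -0.0, 0.002]
wrist_force: [0.0, 1.0, 6.4]
width: 0.446
gripper_force: 60.3
clock: 28.48
ee_pos: [612.7, -138.3, 101.9]
eef_rot: [-0.002, 1.0, 0.001, 0.001]
wrist_force: [0.9, -0.3, -0.7]
width: 0.445
gripper_force: 60.3
```

```bash
python3 -m pendant '[{"slide":[0,-0.2,-0.8],"rot":[0,0,0],"claw":1},{"slide":[0,0,-0.7],"rot":[0,0,0],"claw":1},{"slide":[0,0,-0.42],"rot":[0,0,0],"claw":1},{"slide":[0,0,0],"rot":[0,0,0],"claw":1},{"slide":[0,0,0],"rot":[0,0,0],"claw":1}]'
python3 -m pendant '[{"slide":[0,0,0],"rot":[0,0,0],"claw":-0.3},{"slide":[0,0,0],"rot":[0,0,0],"claw":-0.3},{"slide":[0,0,0],"rot":[0,0,0],"claw":-0.3},{"slide":[0,0,0.2],"rot":[0,0,0],"claw":-0.3},{"slide":[0,0,0.8],"rot":[0,0,0],"claw":-0.3},{"slide":[0,0,0.8],"rot":[0,0,0],"claw":-0.3},{"slide":[-0.8,0,0],"rot":[0,0,0],"claw":1},{"slide":[-0.8,0,0],"rot":[0,0,0],"claw":1},{"slide":[0,0,0],"rot":[0,0,0],"claw":1},{"slide":[0,0,0],"rot":[0,0,0],"claw":1}]'
python3 - <<'E'
from h import *
tool()
c=robot.camera("side"); where(c,["blank1"])
E
```

```text
clock: 28.9
ee_pos: [610.1, -148.7, 43.4]
eef_rot: [0.001, 1.0, -0.0, -0.001]
wrist_force: [0.5, 0.3, -0.1]
width: 0.446
gripper_force: 62.9
clock: 29.73
ee_pos: [561.8, -148.4, 98.4]
eef_rot: [0.0, 1.0, -0.0, -0.0]
wrist_force: [0.8, 0.3, 0.7]
width: 0.086
gripper_force: 0.0
t 29.7 tcp [ 561.8 -148.4   98.4] yang 90.0 tilt [-0.001 -0.001] F [0.8 0.3 0.7] w 0.09 gf 0.0
blank1 [([609.0, -147.0, 31.0], 0.95), ([641.0, -69.0, 37.0], 0.74), ([646.0, 7.0, 34.0], 0.54)]
```

```bash
python3 -m pendant '[{"slide":[0,0.1,-0.9],"rot":[0,0,0],"claw":1},{"slide":[0,0,-0.8],"rot":[0,0,0],"claw":1},{"slide":[0,0,0],"rot":[0,0,0],"claw":1},{"slide":[0.2,0,0],"rot":[0,0,0],"claw":1},{"slide":[0.2,0,0],"rot":[0,0,0],"claw":1},{"slide":[0.2,0,0],"rot":[0,0,0],"claw":1},{"slide":[0.2,0,0],"rot":[0,0,0],"claw":1},{"slide":[0.2,0,0],"rot":[0,0,0],"claw":1},{"slide":[0.15,0,0],"rot":[0,0,0],"claw":1},{"slide":[0.15,0,0],"rot":[0,0,0],"claw":1},{"slide":[0.15,0,0],"rot":[0,0,0],"claw":1},{"slide":[0,0,0],"rot":[0,0,0],"claw":1}]'
python3 -m pendant '[{"slide":[0.05,0,0],"rot":[0,0,0],"claw":1},{"slide":[0.05,0,0],"rot":[0,0,0],"claw":1},{"slide":[0,0,0],"rot":[0,0,0],"claw":1}]'
python3 -m pendant '[{"slide":[0.05,0,0],"rot":[0,0,0],"claw":1},{"slide":[0,0,0],"rot":[0,0,0],"claw":1}]'
python3 -m pendant '[{"slide":[0.05,0,0],"rot":[0,0,0],"claw":1},{"slide":[0,0,0],"rot":[0,0,0],"claw":1}]'
python3 -m pendant '[{"slide":[0.04,0,0],"rot":[0,0,0],"claw":1},{"slide":[0,0,0],"rot":[0,0,0],"claw":1}]'
```

```text
clock: 30.83
ee_pos: [607.5, -144.8, 46.6]
eef_rot: [0.0, 1.0, 0.0, 0.001]
wrist_force: [0.5, 0.7, -0.8]
width: -0.005
gripper_force: 0.0
clock: 31.08
ee_pos: [609.3, -144.9, 46.4]
eef_rot: [0.0, 1.0, 0.0, -0.0]
wrist_force: [-0.5, 0.3, 1.1]
width: -0.003
gripper_force: 0.0
clock: 31.25
ee_pos: [610.9, -144.9, 46.5]
eef_rot: [0.0, 1.0, 0.0, -0.0]
wrist_force: [0.6, -0.1, -0.8]
width: 0.004
gripper_force: 0.1
clock: 31.42
ee_pos: [612.6, -144.9, 46.5]
eef_rot: [0.0, 1.0, 0.0, 0.0]
wrist_force: [-0.9, -0.7, -0.4]
width: -0.001
gripper_force: 0.1
clock: 31.58
ee_pos: [612.8, -145.0, 46.3]
eef_rot: [0.0, 1.0, -0.0, -0.001]
wrist_force: [-1.9, -0.4, 1.2]
width: 0.0
gripper_force: 1.0
```

```bash
python3 -m pendant '[{"slide":[0.04,0,0],"rot":[0,0,0],"claw":1},{"slide":[0,0,0],"rot":[0,0,0],"claw":1}]'
python3 -m pendant '[{"slide":[0.04,0,0],"rot":[0,0,0],"claw":1},{"slide":[0,0,0],"rot":[0,0,0],"claw":1}]'
python3 -m pendant '[{"slide":[-0.15,0,0],"rot":[0,0,0],"claw":1},{"slide":[-0.9,0,0],"rot":[0,0,0],"claw":1},{"slide":[0,0,0.95],"rot":[0,0,0],"claw":1},{"slide":[0,0,0.95],"rot":[0,0,0],"claw":1},{"slide":[0,0,0.95],"rot":[0,0,0],"claw":1},{"slide":[0.6,-0.95,0],"rot":[0,0,0],"claw":1},{"slide":[0.8,-0.95,0],"rot":[0,0,0],"claw":1},{"slide":[0.8,-0.95,0],"rot":[0,0,0],"claw":1},{"slide":[0.8,0,0],"rot":[0,0,0],"claw":1},{"slide":[0,0,0],"rot":[0,0,0],"claw":1},{"slide":[0,0,0],"rot":[0,0,0],"claw":1}]'
cat > seat.py <<'E'
from h import *
import sys
tool()
c=robot.camera("top"); save(c,sys.argv[1]); where(c,["blank1","push_board"])
W=cloud(c)
x0,x1,y0,y1=(220,380,130,210)
t=c["img"][130:220,210:390,::-1]; cv2.imwrite(f"pics/{sys.argv[1]}c.png",cv2.resize(t,None,fx=4.4,fy=4.4,interpolation=cv2.INTER_CUBIC))
q=W[(abs(W[...,2]-83)<5)&(W[...,0]>630)&(W[...,0]<720)&(W[...,1]>-210)&(W[...,1]<200)]
for s in(q[q[:,1]<q[:,1].mean()],q[q[:,1]>=q[:,1].mean()]): print("board",len(s),np.median(s,axis=0).round(1))
# brownish disc tops at z 64
hsv=cv2.cvtColor(c["img"],cv2.COLOR_RGB2HSV)
m=((hsv[...,1]>90)&(abs(W[...,2]-64)<3.5)&(W[...,0]>600)&(W[...,0]<700)&(W[...,1]<200)&(W[...,1]>-200)).astype(np.uint8)
m=cv2.morphologyEx(m,cv2.MORPH_OPEN,np.ones((3,3),np.uint8))
n,l,s,ce=cv2.connectedComponentsWithStats(m)
for i in range(1,n):
    if s[i,4]>40: q=W[l==i]; print("blanktop",s[i,4],q.mean(0).round(1),np.ptp(q,axis=0).round(1))
E
python3 seat.py t6
```

```text
clock: 31.75
ee_pos: [612.9, -145.1, 46.1]
eef_rot: [0.0, 1.0, -0.0, -0.002]
wrist_force: [-5.6, 0.3, 2.6]
width: -0.001
gripper_force: 2.6
clock: 31.92
ee_pos: [612.9, -145.2, 45.8]
eef_rot: [0.0, 1.0, -0.0, -0.003]
wrist_force: [-7.9, 0.6, 3.0]
width: 0.006
gripper_force: 3.5
clock: 32.83
ee_pos: [676.1, -230.3, 132.0]
eef_rot: [0.001, 1.0, 0.0, 0.001]
wrist_force: [-1.8, 0.0, 0.2]
width: 0.0
gripper_force: 0.0
t 32.8 tcp [ 676.1 -230.3  132. ] yang 89.9 tilt [0.003 0.001] F [-1.8  0.   0.2] w 0.0 gf 0.0
blank1 [([643.0, -68.0, 33.0], 0.66), ([644.0, -139.0, 37.0], 0.47), ([646.0, 9.0, 35.0], 0.44), ([343.0, 168.0, 0.0], 0.35)]
push_board [([672.0, -182.0, 61.0], 0.55)]
board 53 [ 670.7 -179.8   82.5]
board 51 [676.2  40.8  82.1]
blanktop 53 [6.435e+02 5.000e-01 6.380e+01] [30.8 19.   6.9]
```

View pics/t6c.png

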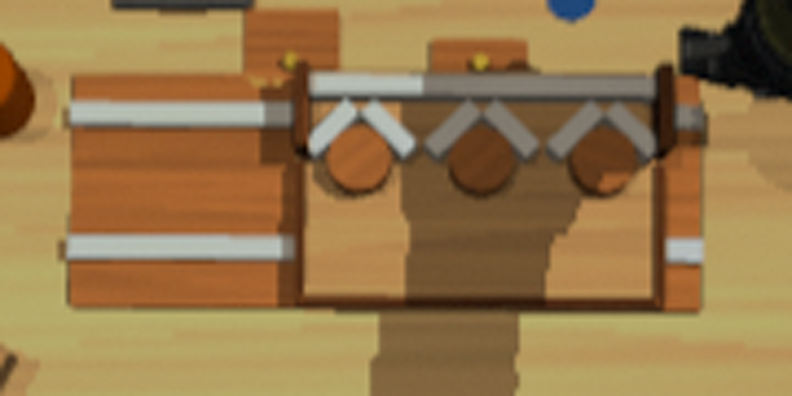

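All three blanks look seated against both faces of their Vs. Next I'll lower the closed fingers behind the push board.

```bash
python3 -m pendant '[{"slide":[-0.15,0,-0.9],"rot":[0,0,0],"claw":1},{"slide":[0,0,-0.9],"rot":[0,0,0],"claw":1},{"slide":[0,0,-0.75],"rot":[0,0,0],"claw":1},{"slide":[0,0,0],"rot":[0,0,0],"claw":1},{"slide":[0,0.2,0],"rot":[0,0,0],"claw":1},{"slide":[0,0.2,0],"rot":[0,0,0],"claw":1},{"slide":[0,0.1,0],"rot":[0,0,0],"claw":1},{"slide":[0,0.1,0],"rot":[0,0,0],"claw":1},{"slide":[0,0,0],"rot":[0,0,0],"claw":1}]'
python3 -m pendant '[{"slide":[0,0.07,0],"rot":[0,0,0],"claw":1},{"slide":[0,0.07,0],"rot":[0,0,0],"claw":1},{"slide":[0,0.07,0],"rot":[0,0,0],"claw":1},{"slide":[0,0.07,0],"rot":[0,0,0],"claw":1}]'
python3 -m pendant '[{"slide":[0,0.05,0],"rot":[0,0,0],"claw":1},{"slide":[0,0.05,0],"rot":[0,0,0],"claw":1}]'
python3 -m pendant '[{"slide":[0,0.05,0],"rot":[0,0,0],"claw":1},{"slide":[0,0.05,0],"rot":[0,0,0],"claw":1}]'
```

```text
clock: 33.73
ee_pos: [671.0, -210.9, 57.1]
eef_rot: [-0.001, 1.0, 0.0, 0.001]
wrist_force: [0.4, -0.3, 0.2]
width: -0.002
gripper_force: 0.0
clock: 34.07
ee_pos: [669.9, -204.0, 55.5]
eef_rot: [0.0, 1.0, 0.0, -0.0]
wrist_force: [-0.1, 0.6, 0.5]
width: -0.001
gripper_force: 0.0
clock: 34.23
ee_pos: [669.9, -200.9, 55.4]
eef_rot: [0.0, 1.0, 0.0, -0.0]
wrist_force: [-0.0, 0.4, -0.1]
width: 0.003
gripper_force: 0.0
clock: 34.4
ee_pos: [669.9, -198.0, 55.5]
eef_rot: [0.0, 1.0, 0.0, -0.0]
wrist_force: [0.0, -0.2, 0.1]
width: -0.002
gripper_force: 0.0
```

```bash
python3 -m pendant '[{"slide":[0,0.04,0],"rot":[0,0,0],"claw":1},{"slide":[0,0.04,0],"rot":[0,0,0],"claw":1}]'
python3 -m pendant '[{"slide":[0,0.04,0],"rot":[0,0,0],"claw":1},{"slide":[0,0.04,0],"rot":[0,0,0],"claw":1}]'
python3 -m pendant '[{"slide":[0,0.04,0],"rot":[0,0,0],"claw":1},{"slide":[0,0.04,0],"rot":[0,0,0],"claw":1}]'
python3 -m pendant '[{"slide":[0,0.04,0],"rot":[0,0,0],"claw":1},{"slide":[0,0.04,0],"rot":[0,0,0],"claw":1}]'
python3 -m pendant '[{"slide":[0,0.04,0],"rot":[0,0,0],"claw":1},{"slide":[0,0.04,0],"rot":[0,0,0],"claw":1}]'
python3 -m pendant '[{"slide":[0,0.04,0],"rot":[0,0,0],"claw":1},{"slide":[0,0.04,0],"rot":[0,0,0],"claw":1}]'
python3 seat.py t7 | tail -5
```

```text
clock: 34.57
ee_pos: [669.9, -197.3, 55.5]
eef_rot: [0.001, 1.0, -0.001, 0.0]
wrist_force: [0.1, -4.1, 0.3]
width: 0.0
gripper_force: 2.1
clock: 34.73
ee_pos: [670.0, -194.8, 55.5]
eef_rot: [0.001, 1.0, -0.001, 0.0]
wrist_force: [0.4, -3.5, -1.3]
width: 0.001
gripper_force: 1.5
clock: 34.9
ee_pos: [670.0, -190.2, 55.5]
eef_rot: [0.0, 1.0, 0.0, 0.0]
wrist_force: [-0.1, -0.7, -1.1]
width: 0.002
gripper_force: 0.4
clock: 35.07
ee_pos: [670.0, -186.7, 55.5]
eef_rot: [-0.0, 1.0, 0.001, -0.0]
wrist_force: [0.6, 0.3, 1.1]
width: -0.0
gripper_force: 0.0
clock: 35.23
ee_pos: [670.0, -185.0, 55.5]
eef_rot: [-0.0, 1.0, 0.001, -0.0]
wrist_force: [0.3, 0.3, -0.0]
width: -0.005
gripper_force: 0.0
clock: 35.4
ee_pos: [670.0, -183.3, 55.5]
eef_rot: [0.0, 1.0, 0.0, -0.0]
wrist_force: [-0.8, -0.1, 0.4]
width: 0.001
gripper_force: 0.0
t 35.4 tcp [ 670.  -183.3   55.5] yang 90.0 tilt [-0.  0.] F [-0.8 -0.1  0.4] w 0.0 gf 0.0
blank1 [([384.0, 5.0, 3.0], 0.74), ([644.0, -69.0, -6.0], 0.7), ([648.0, -123.0, 37.0], 0.64), ([646.0, -53.0, 30.0], 0.52)]
push_board [([670.0, -168.0, 61.0], 0.9)]
board 18 [ 652.9 -162.1   82.6]
board 74 [674.1  59.3  82.8]
```

```bash
python3 -m pendant '[{"slide":[0,0.06,0],"rot":[0,0,0],"claw":1},{"slide":[0,0.06,0],"rot":[0,0,0],"claw":1},{"slide":[0,0.06,0],"rot":[0,0,0],"claw":1},{"slide":[0,0.06,0],"rot":[0,0,0],"claw":1},{"slide":[0,0.06,0],"rot":[0,0,0],"claw":1},{"slide":[0,0.06,0],"rot":[0,0,0],"claw":1},{"slide":[0,0.06,0],"rot":[0,0,0],"claw":1},{"slide":[0,0.06,0],"rot":[0,0,0],"claw":1},{"slide":[0,0.06,0],"rot":[0,0,0],"claw":1},{"slide":[0,0.06,0],"rot":[0,0,0],"claw":1},{"slide":[0,0.06,0],"rot":[0,0,0],"claw":1},{"slide":[0,0.06,0],"rot":[0,0,0],"claw":1}]'
python3 -m pendant '[{"slide":[0,0.06,0],"rot":[0,0,0],"claw":1},{"slide":[0,0.06,0],"rot":[0,0,0],"claw":1},{"slide":[0,0.06,0],"rot":[0,0,0],"claw":1},{"slide":[0,0.06,0],"rot":[0,0,0],"claw":1},{"slide":[0,0.06,0],"rot":[0,0,0],"claw":1},{"slide":[0,0.06,0],"rot":[0,0,0],"claw":1},{"slide":[0,0.06,0],"rot":[0,0,0],"claw":1},{"slide":[0,0.06,0],"rot":[0,0,0],"claw":1},{"slide":[0,0.06,0],"rot":[0,0,0],"claw":1},{"slide":[0,0.06,0],"rot":[0,0,0],"claw":1},{"slide":[0,0.06,0],"rot":[0,0,0],"claw":1},{"slide":[0,0.06,0],"rot":[0,0,0],"claw":1}]'
python3 -m pendant '[{"slide":[0,0.06,0],"rot":[0,0,0],"claw":1},{"slide":[0,0.06,0],"rot":[0,0,0],"claw":1},{"slide":[0,0.06,0],"rot":[0,0,0],"claw":1},{"slide":[0,0.06,0],"rot":[0,0,0],"claw":1},{"slide":[0,0.06,0],"rot":[0,0,0],"claw":1},{"slide":[0,0.06,0],"rot":[0,0,0],"claw":1},{"slide":[0,0.06,0],"rot":[0,0,0],"claw":1},{"slide":[0,0.06,0],"rot":[0,0,0],"claw":1},{"slide":[0,0.06,0],"rot":[0,0,0],"claw":1},{"slide":[0,0.06,0],"rot":[0,0,0],"claw":1},{"slide":[0,0.06,0],"rot":[0,0,0],"claw":1},{"slide":[0,0.06,0],"rot":[0,0,0],"claw":1}]'
python3 -m pendant '[{"slide":[0,0.06,0],"rot":[0,0,0],"claw":1},{"slide":[0,0.06,0],"rot":[0,0,0],"claw":1},{"slide":[0,0.06,0],"rot":[0,0,0],"claw":1},{"slide":[0,0.06,0],"rot":[0,0,0],"claw":1},{"slide":[0,0.06,0],"rot":[0,0,0],"claw":1},{"slide":[0,0.06,0],"rot":[0,0,0],"claw":1},{"slide":[0,0.06,0],"rot":[0,0,0],"claw":1},{"slide":[0,0.06,0],"rot":[0,0,0],"claw":1}]'
python3 seat.py t8 | tail -5
```

```text
clock: 36.55
ee_pos: [670.1, -161.9, 55.5]
eef_rot: [0.0, 1.0, 0.0, 0.0]
wrist_force: [0.6, -1.7, -0.1]
width: 0.001
gripper_force: 0.5
clock: 37.55
ee_pos: [670.0, -140.3, 55.5]
eef_rot: [0.0, 1.0, 0.0, -0.0]
wrist_force: [0.5, -0.5, 0.4]
width: -0.001
gripper_force: 0.6
clock: 38.55
ee_pos: [669.9, -118.7, 55.5]
eef_rot: [0.0, 1.0, 0.0, -0.0]
wrist_force: [0.5, -0.6, 0.3]
width: 0.001
gripper_force: 0.6
clock: 39.22
ee_pos: [669.9, -104.3, 55.5]
eef_rot: [0.0, 1.0, 0.0, -0.0]
wrist_force: [0.2, -0.6, 0.2]
width: -0.002
gripper_force: 0.6
blank1 [([647.0, -44.0, 39.0], 0.73), ([646.0, 25.0, 36.0], 0.71), ([481.0, 312.0, -3.0], 0.57), ([647.0, 102.0, 32.0], 0.52)]
push_board [([669.0, -89.0, 60.0], 0.75), ([647.0, 105.0, 32.0], 0.74)]
board 15 [652.9 -86.3  83.1]
board 56 [674.6 134.1  82.4]
blanktop 48 [653.2 103.   63.6] [17.  24.5  6.3]
```

View pics/t8c.png

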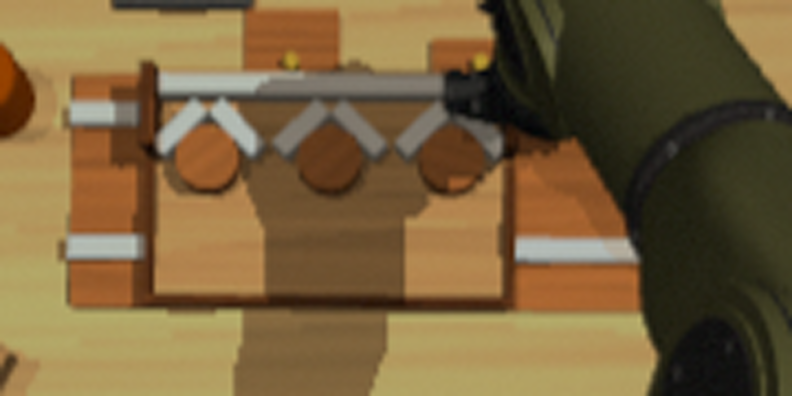

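The carrier is about 94 mm along and all three blanks are still against their V faces. I'll go on slowly into the catch.

```bash
python3 -m pendant '[{"slide":[0,0.06,0],"rot":[0,0,0],"claw":1},{"slide":[0,0.06,0],"rot":[0,0,0],"claw":1},{"slide":[0,0.06,0],"rot":[0,0,0],"claw":1},{"slide":[0,0.06,0],"rot":[0,0,0],"claw":1},{"slide":[0,0.06,0],"rot":[0,0,0],"claw":1},{"slide":[0,0.06,0],"rot":[0,0,0],"claw":1},{"slide":[0,0.06,0],"rot":[0,0,0],"claw":1}]'
python3 -m pendant '[{"slide":[0,0.03,0],"rot":[0,0,0],"claw":1},{"slide":[0,0.03,0],"rot":[0,0,0],"claw":1}]'
python3 -m pendant '[{"slide":[0,0.03,0],"rot":[0,0,0],"claw":1},{"slide":[0,0.03,0],"rot":[0,0,0],"claw":1}]'
python3 -m pendant '[{"slide":[0,0.03,0],"rot":[0,0,0],"claw":1},{"slide":[0,0.03,0],"rot":[0,0,0],"claw":1}]'
python3 -m pendant '[{"slide":[0,0.03,0],"rot":[0,0,0],"claw":1},{"slide":[0,0.03,0],"rot":[0,0,0],"claw":1}]'
```

```text
clock: 39.95
ee_pos: [669.7, -92.7, 55.4]
eef_rot: [0.0, 1.0, -0.001, -0.0]
wrist_force: [-0.0, -5.0, 0.5]
width: -0.001
gripper_force: 2.4
clock: 40.12
ee_pos: [669.8, -92.6, 55.5]
eef_rot: [0.001, 1.0, -0.002, -0.0]
wrist_force: [-0.5, -6.3, 0.9]
width: -0.001
gripper_force: 3.3
clock: 40.28
ee_pos: [669.8, -92.4, 55.5]
eef_rot: [0.001, 1.0, -0.003, -0.0]
wrist_force: [-0.8, -9.6, 0.3]
width: -0.001
gripper_force: 4.4
clock: 40.45
ee_pos: [669.8, -89.7, 55.5]
eef_rot: [0.002, 1.0, -0.002, -0.0]
wrist_force: [-0.5, -2.7, -1.1]
width: 0.003
gripper_force: 1.3
clock: 40.62
ee_pos: [670.0, -83.3, 55.5]
eef_rot: [0.0, 1.0, 0.001, 0.0]
wrist_force: [0.0, 1.3, -0.6]
width: -0.002
gripper_force: 0.0
```

```bash
python3 -m pendant '[{"slide":[0,0,0],"rot":[0,0,0],"claw":1},{"slide":[0,0,0],"rot":[0,0,0],"claw":1}]'
python3 -m pendant '[{"slide":[0,-0.4,0],"rot":[0,0,0],"claw":1},{"slide":[0,-0.9,0],"rot":[0,0,0],"claw":1},{"slide":[0,-0.9,0],"rot":[0,0,0],"claw":1},{"slide":[0,-0.9,0.5],"rot":[0,0,0],"claw":1},{"slide":[0,-0.9,0.9],"rot":[0,0,0],"claw":1},{"slide":[0,-0.9,0.9],"rot":[0,0,0],"claw":1},{"slide":[0,-0.9,0.9],"rot":[0,0,0],"claw":1},{"slide":[-0.5,-0.9,0],"rot":[0,0,0],"claw":1},{"slide":[-0.5,-0.9,0],"rot":[0,0,0],"claw":1}]'
python3 seat.py t9
python3 - <<'E'
from h import *
c=robot.camera("side"); save(c,"s9"); where(c,["lid_edge","gauge","paint1","toycar","offcut","push_board","blank1"])
cv2.imwrite("pics/s9c.png",cv2.resize(c["img"][100:300,180:440,::-1],None,fx=3,fy=3,interpolation=cv2.INTER_CUBIC))
E
```

```text
clock: 40.78
ee_pos: [670.2, -82.8, 55.7]
eef_rot: [-0.001, 1.0, 0.001, 0.0]
wrist_force: [-0.2, -0.1, 0.3]
width: 0.001
gripper_force: 0.0
clock: 41.53
ee_pos: [641.3, -314.9, 154.1]
eef_rot: [0.0, 1.0, -0.001, 0.003]
wrist_force: [0.2, -0.2, 0.2]
width: -0.003
gripper_force: 0.0
t 41.5 tcp [ 641.3 -314.9  154.1] yang 89.9 tilt [ 0.005 -0.001] F [ 0.2 -0.2  0.2] w -0.0 gf 0.0
blank1 [([646.0, 52.0, 35.0], 0.67), ([649.0, 129.0, 33.0], 0.57), ([647.0, -19.0, 35.0], 0.55)]
push_board [([669.0, -62.0, 62.0], 0.71), ([628.0, -352.0, -1.0], 0.2)]
board 54 [675.9 -60.4  82.2]
board 52 [674.5 161.   81.5]
lid_edge [([458.0, 256.0, 62.0], 0.73), ([349.0, -174.0, -4.0], 0.7)]
gauge []
paint1 [([350.0, -174.0, -5.0], 0.92)]
toycar [([350.0, -176.0, -3.0], 0.73), ([378.0, 14.0, 2.0], 0.69), ([674.0, -64.0, 61.0], 0.21)]
offcut [([627.0, -356.0, -1.0], 0.79), ([645.0, -22.0, 32.0], 0.72)]
push_board [([673.0, -64.0, 62.0], 0.82)]
blank1 [([646.0, -23.0, 30.0], 0.82), ([644.0, 50.0, 36.0], 0.54), ([350.0, -171.0, -3.0], 0.52), ([648.0, 124.0, 33.0], 0.44)]
```

View pics/t9c.png

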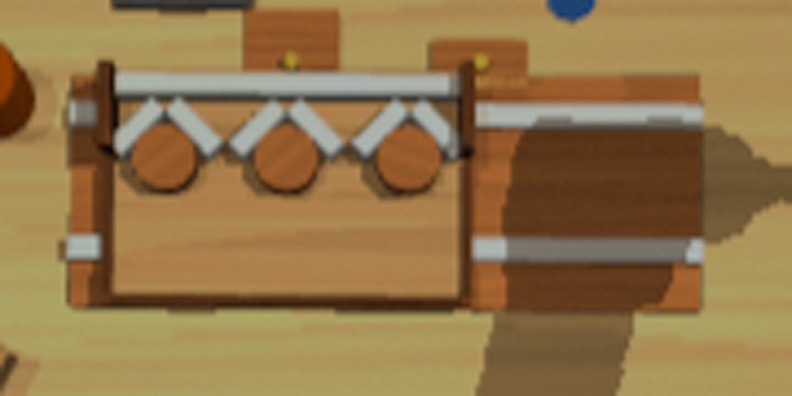

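View pics/s9c.png

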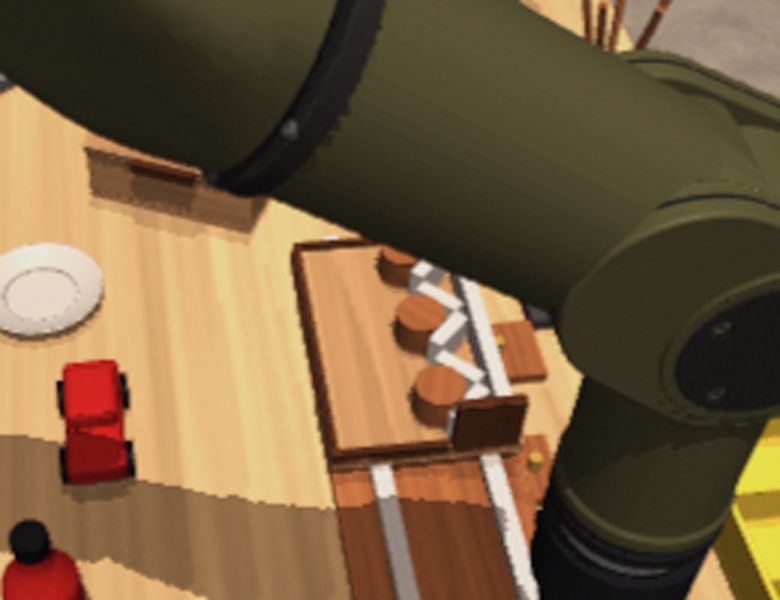

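The carrier reads about 120 mm and all three blanks look home in both views. I'll take one close wrist look to check that they are tight in the Vs.

```bash
python3 -m pendant '[{"slide":[0.05,0.94,0.2],"rot":[0,0,0],"claw":-1},{"slide":[0.05,0.94,0.2],"rot":[0,0,0],"claw":-1},{"slide":[0.05,0.94,0.2],"rot":[0,0,0],"claw":-1},{"slide":[0.05,0.94,0.2],"rot":[0,0,0],"claw":-1},{"slide":[0.05,0.94,0.2],"rot":[0,0,0],"claw":-1},{"slide":[0.05,0.94,0.2],"rot":[0,0,0],"claw":-1},{"slide":[0.05,0.94,0.2],"rot":[0,0,0],"claw":-1},{"slide":[0,0.94,0.2],"rot":[0,0,0],"claw":-1},{"slide":[0,0.94,0],"rot":[0,0,0],"claw":-1},{"slide":[0,0.94,0],"rot":[0,0,0],"claw":-1},{"slide":[0,0.94,0],"rot":[0,0,0],"claw":-1},{"slide":[0,0.94,0],"rot":[0,0,0],"claw":-1}]'
python3 -m pendant '[{"slide":[0,0.9,0],"rot":[0,0,0],"claw":-1},{"slide":[0,0,0],"rot":[0,0,0],"claw":-1},{"slide":[0,0,0],"rot":[0,0,0],"claw":-1},{"slide":[0,0,0],"rot":[0,0,0],"claw":-1}]'
python3 - <<'E'
from h import *
tool()
c=robot.camera("wrist"); save(c,"w10"); W=cloud(c)
hsv=cv2.cvtColor(c["img"],cv2.COLOR_RGB2HSV)
m=((hsv[...,1]>90)&(abs(W[...,2]-64)<3.5)&(W[...,0]>600)&(W[...,0]<700)).astype(np.uint8)
m=cv2.morphologyEx(m,cv2.MORPH_OPEN,np.ones((5,5),np.uint8))
n,l,s,ce=cv2.connectedComponentsWithStats(m)
for i in range(1,n):
    if s[i,4]>300:
        q=W[l==i]; e=cv2.minEnclosingCircle(q[:,:2].astype(np.float32)); print(s[i],np.round(e[0],1),round(e[1],1))
cv2.imwrite("pics/w10c.png",cv2.resize(c["img"][100:320,80:480,::-1],(800,440),interpolation=cv2.INTER_CUBIC))
E
```

```text
clock: 43.08
ee_pos: [650.4, 27.7, 199.7]
eef_rot: [-0.0, 1.0, 0.0, 0.0]
wrist_force: [0.5, 0.3, 0.9]
width: 1.004
gripper_force: 0.0
clock: 43.42
ee_pos: [650.5, 52.2, 199.4]
eef_rot: [0.0, 1.0, -0.001, -0.0]
wrist_force: [0.4, -0.5, 0.1]
width: 0.999
gripper_force: 0.0
t 43.4 tcp [650.5  52.2 199.4] yang 90.0 tilt [-0.    -0.001] F [ 0.4 -0.5  0.1] w 1.0 gf 0.0
[ 172  167   45   44 1508] [646.6 -23.7] 20.7
[ 256  169   44   43 1488] [647.3  51.6] 20.0
[ 340  170   44   43 1468] [648.9 126.7] 20.4
```

View pics/w10c.png

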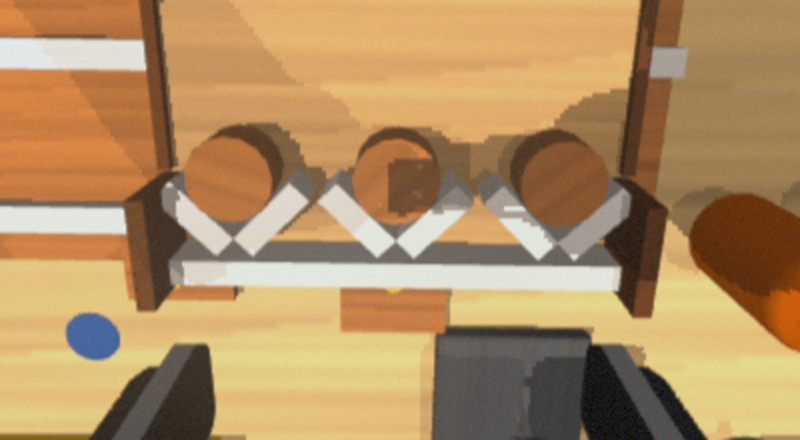

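The close view shows all three blanks touching both faces of their Vs. Their centres are evenly spaced and in line with the rail. Handing in.

```bash
python3 -c "from bench import robot; print(robot.finish_job())"
```

```text
the job is handed in; nothing more can be done
None
```

I handed the job in at about 43 s. The setting block is in the box with its lid shut. All three blanks are seated in their Vs, the carrier is clicked in at the drilling station, and nothing else on the bench was knocked.

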